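Snap two sample cards into a latched card rack

TASK

Load both sample cards from the notebook into the two-bay rack, face up: the light grey card in the bay with the white housings, the black card in the bay with the black housings. Press each card down between its two orange spring catches until it lies fully home and level and both catches have snapped back over it. Leave the beaker and the dropper bottle standing where they are.

Things in the scene. Friction and masses are not known exactly. Their poses are not given: they have to be found in the camera images.
- card_light_center (a point): Light grey sample card, a flat plate with a round window: 66 mm long (its x), 48 wide (y), 8.5 thick (z, up), 30 g. It lies flat and face up on the notebook, whose top is 10 mm above the bench. Point: centre of the card, half-way through its thickness. Either end may face the robot.
- card_black_center (a point): Black sample card, otherwise the same: 66 mm long (x), 48 wide (y), 8.5 thick (z, up), flat on the notebook; the two cards may have changed places. Point: centre of the card.
- rack: Fixed rack; origin under its centre, on the bench. Base plate 140 x 206 x 8 mm (x, y, z), bays 100 mm apart along y. In each bay grey corner guides, 6 mm thick, leave a recess of 68 x 50 mm; they are upright to 37 mm above the bench, then flare outward 3 mm up to 42 mm. At each x end of a bay stands a catch housing, 46 to 68 mm from the bay's centre, 38 mm high, white or black.
- bay_white (a point): White bay (white catch housings): centre of a fully seated card; x along the card's length, y across, z up. The seat is 20 mm above the bench (34 mm wide in y), a seated card's centre 24.25, its top 28.5. Beside both long sides of the card the guides leave a gap 44 mm long about the middle, open down to the base plate (8 mm above the bench), for fingers.
- bay_black (a point): The same point of the black bay (black catch housings); otherwise as the white bay.
- catch_white_near (a joint): Orange spring catch at the robot's end of the white bay. Slides outward along the card's length, 0 (shut) to 0.006 m, and springs back by itself (1.5 N shut, 0.3 N more per mm). Nose 18 mm wide; it reaches 2.5 mm over the end of a seated card, 1.5 mm above its top, and slopes outward 30 degrees from vertical up to 40 mm above the bench, where a bay's noses stand 71 mm apart.
- catch_white_far (a joint): The same catch at the far end of the white bay. A card lowered into the guides comes to rest on both slopes, about 15 mm above its seat; pressing the middle of the card straight down (about 9 to 14 N in all) drives both catches back until the card drops past them and they snap over its top.
- catch_black_near (a joint): The same catch at the robot's end of the black bay; 0 shut, 0.006 m fully back.
- catch_black_far (a joint): The same catch at the far end of the black bay; 0 shut, 0.006 m fully back.
- beaker_center (a point): Empty beaker, 45 mm across, 57 mm high, loose, at the back of the bench. Point: its centre, half-way up.
- dropper_bottle_center (a point): Small brown dropper bottle, 33 mm across, 102 mm high, loose, at the back of the bench. Point: its centre, half-way up.
Not all that is in view belongs to the job. What is shaped like the part that bears card_light_center but yellow is not meant.

How it is judged:
At the end, for the whole second after the job is handed in: Light grey card in the white bay, black card in the black bay, each face up, within 3 mm of the bay centre sideways, at most 2.5 mm above its seated height, turned at most 0.06 rad from the bay and level within 0.05 rad; all four catches shut again (within 1.5 mm) (horizontal distance between card_light_center and bay_white below 0.003 m and z of card_light_center in the frame of bay_white between -0.002 and 0.0025 m and angle between the x axis of card_light_center and the x axis of bay_white, either way round below 0.06 rad and angle between each of card_light_center, card_black_center's own z axis and vertical below 0.05 rad and horizontal distance between card_black_center and bay_black below 0.003 m and z of card_black_center in the frame of bay_black between -0.002 and 0.0025 m and angle between the x axis of card_black_center and the x axis of bay_black, either way round below 0.06 rad and value of joint each of catch_white_near, catch_white_far, catch_black_near, catch_black_far below 0.0015 m); the robot touches nothing.
It fails at once if the beaker or the dropper bottle is shifted by more than 20 mm or knocked over (distance of any of beaker_center, dropper_bottle_center from where it was at the start of the episode above 0.02 m or angle between any of beaker_center, dropper_bottle_center's own z axis and vertical above 0.5 rad).
It also fails if it takes over 61 s, if anything falls off the work surface, if the arm or the gripper's body presses on something with over 40 N, if the wrist force passes 120 N, or if a joint passes its speed limit or range.

ROBOT

A 6-joint arm with a two-finger parallel gripper is mounted at the origin on the work surface; the furniture and walls round the work are solid. World frame = base frame: x ahead of the robot, y to its left, z up, the work surface at z = 0. Lengths are in m, angles in rad, forces in N, time in s.
With the tool pointing down it reaches from about 0.25 to 0.775 m from the base axis. Payload 4 kg.
Tool frame: the origin (TCP) lies at the centre of the arm's flange, where the gripper is bolted on; the fingertips stand ahead of it and the grasp point (between the pads) lies 180 mm ahead of it (robot.tcp_to_tips is the z of the fingertips in the tool frame, in m); z points along the fingers, y is the direction in which the jaws open and shut (so a half turn about z gives the same grasp; the last joint's range is limited). The gripper opens to 94 mm and grips with 3 to 60 N. Pads are 16 mm wide; open, the fingers measure 119 mm over their backs; the gripper's body (75 mm by 177 mm) begins 78 mm behind the grasp point.
Start: joints at [-1.293, 0.087, 1.371, -0, 1.684, -0.103], TCP at [0.204, -0.511, 0.405] pointing down, gripper open.
Joint ranges: [-3.1, 3.1], [-0.76, 2.03], [0.27, 2.55], [-1.08, 4.22], [0.17, 2.65], [-2.57, 2.57]. Speed limits (rad/s): [2.79, 2.79, 3.14, 3.14, 3.14, 3.14].

INTERFACE

Orientations are given as [roll, pitch, yaw] about the fixed x, y, z axes, in that order (R = Rz(yaw) Ry(pitch) Rx(roll)).
In Python, from bench import robot gives the robot as it stands.
- The arm moves only by the tool move_arm, never from a script. Its argument "increments" is a list that holds one entry, the list of rows, each a list of 7 numbers: the opening, from 0 (shut) to 1 (fully open), then the shift along the tool's x, y, z as a fraction of full scale, then the turn, a rotation vector about the tool's x, y, z as a fraction of full scale. In form: [[[jaw, dx, dy, dz, rx, ry, rz], ...]]. A call has 1 to 8 rows; each row is the pose to reach, as a shift and turn from the pose commanded when the call began, along the tool's axes at that moment; what a row does not reach only later rows make up. Full scale, the value 1, is 0.1 m for a shift and pi/2 rad for a turn. A row lasts 1/12 s, in which the tool goes at most 41.7 mm and 7.16 degrees, less where a joint would pass 70% of its speed; a pose out of reach is approached as far as the arm can. A call with a number of a shift or a turn outside -1 to 1 is refused whole. A call with a gripper value outside its range is refused whole. The fingers move at their own pace and stop on an object; the grip force is fixed at half the most. Time passes only in rows, so rows that repeat a pose let the fingers close. It gives the time, the measured TCP pose, the force and the opening at its end, in the units of the state.
- robot.get_obs(): the state, without advancing time (a new reading comes with each control period).
- robot.snapshot(name): name is "scene" or "top"; returns (picture, depth): 400x640x3 uint8, red, green, blue; 400x640 float32, m along the optical axis (not along the pixel's ray), 0 where there is no reading.
- robot.camera_params(name): a dict with "mtx" (3x3 intrinsics, pixels), "R" (3x3) and "t" (3): a world point X has camera coordinates R X + t. Camera axes: x right, y down, z forward; pixel columns grow to the right and rows downward; lengths in m; the calibration is good to about 2 mm. A picture is of the moment at which its call begins. camera_params takes no time and is no camera call.
- robot.close_job(): hands the job in, once; it reports no verdict.
The state is a dict: "time": time; "joint_positions": joint angles; "qvel": joint speeds; "joint_torque": joint torques, N m; "tool_pos": TCP position; "ee_rot": TCP orientation; "wrist_force": force on the tool from outside, world axes, zero at the start; "wrist_torque": the same for the moment, N m; "width": finger opening in m.
Only numpy, scipy, OpenCV 4.12 (cv2) and the standard library are available. Lean on these libraries where they do the work, as an engineer would, in place of code of your own. Each camera call takes 0.05 s, during which the arm holds its last target.

## Working session

There is one attempt and no reset: what is moved stays moved. The work goes in short steps, Python scripts to look and compute and a tool call to move; the robot and the scene stay as the last step left them, time stands still between calls to the robot, and variables do not carry over. Pictures are saved under pics/ and viewed, and the job is handed in when it is done.

Besides the shell and the picture viewer there is one more tool, called after ">>>" as name(argument=value, ...) on one line, values as JSON. move_arm: Moves the arm, as the interface text tells. Its arguments: {"type":"object","properties":{"increments":{"type":"array","items":{"type":"array","items":{"type":"array","items":{"type":"number","minimum":-1,"maximum":1}}}}},"required":["increments"]}

```bash
mkdir -p pics; ls; python3 - <<'E'
from bench import robot
import cv2,numpy as np
print(robot.get_obs())
for n in("scene","top"):
    p,d=robot.snapshot(n); cv2.imwrite(f"pics/{n}0.png",p[:,:,::-1]); np.savez(f"pics/{n}0.npz",p=p,d=d)
    c=robot.camera_params(n);print(n,c)
print(robot.tcp_to_tips)
E
```

```text
pics
{'time': 0.0, 'joint_positions': array([-1.29310410e+00,  8.79590769e-02,  1.37224279e+00, -1.33373943e-05,
        1.68358387e+00, -1.03109659e-01]), 'qvel': array([-0.00132134,  0.00096184,  0.00049155,  0.00026522,  0.00065417,
       -0.0010724 ]), 'joint_torque': array([-1.13170088e-03, -3.40185893e+01, -3.02429545e+01,  7.17499363e-02,
        3.31376377e-02, -1.48148911e-04]), 'tool_pos': array([ 0.20437485, -0.51050161,  0.40350729]), 'ee_rot': array([-3.13940986e+00, -2.12541289e-04,  3.80800165e-01]), 'wrist_force': array([-0.70413991,  0.28234378, -0.83321366]), 'wrist_torque': array([-0.02145924,  0.06679665,  0.03913508]), 'width': 0.09422253582100305}
scene {'mtx': array([[409.25467706,   0.        , 321.64780734],
       [  0.        , 409.25467706, 199.18169742],
       [  0.        ,   0.        ,   1.        ]]), 'R': array([[ 0.9712172 ,  0.23795419,  0.01072187],
       [ 0.13428547, -0.50980187, -0.8497467 ],
       [-0.19673476,  0.8267284 , -0.52708214]]), 't': array([-0.50678208,  0.00105792,  0.96581609])}
top {'mtx': array([[377.7336614 ,   0.        , 321.68876295],
       [  0.        , 377.7336614 , 206.08370075],
       [  0.        ,   0.        ,   1.        ]]), 'R': array([[ 0.0203702 , -0.9997835 , -0.00424287],
       [-0.99653285, -0.0199612 , -0.08077019],
       [ 0.08066801,  0.00587347, -0.99672372]]), 't': array([0.03296857, 0.52173823, 0.85603179])}
0.1992
```

View pics/scene0.png

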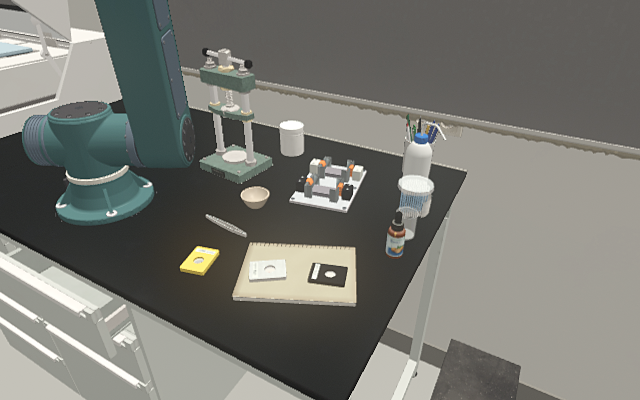

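View pics/top0.png

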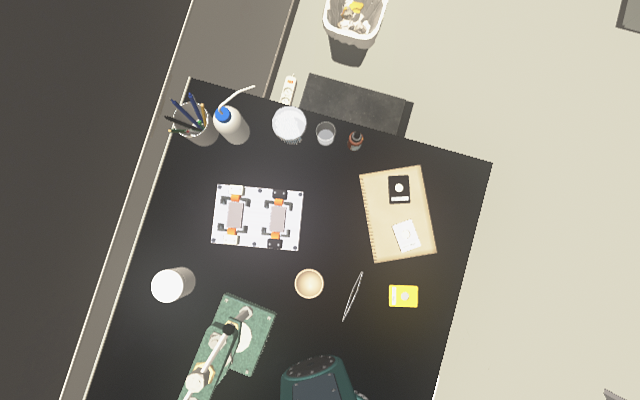

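Top view: the notebook is at about (398,213), with the light card near (405,235) and the black card near (400,188). The yellow decoy is at (403,296). The rack is near (257,217), white bay on the left at (235,212), black bay on the right at (278,218). Next I'll enlarge these areas.

```bash
python3 - <<'E'
import cv2,numpy as np
p=np.load("pics/top0.npz")["p"][:,:,::-1]
a=cv2.resize(p[160:260,355:440],None,fx=6,fy=6,interpolation=cv2.INTER_CUBIC)
b=cv2.resize(p[175:260,203:313],None,fx=7,fy=7,interpolation=cv2.INTER_CUBIC)
cv2.imwrite("pics/tA.png",a);cv2.imwrite("pics/tB.png",b)
p=np.load("pics/scene0.npz")["p"][:,:,::-1]
a=cv2.resize(p[235:310,230:365],None,fx=5.5,fy=5.5,interpolation=cv2.INTER_CUBIC)
b=cv2.resize(p[150:215,285:375],None,fx=8,fy=8,interpolation=cv2.INTER_CUBIC)
cv2.imwrite("pics/sA.png",a);cv2.imwrite("pics/sB.png",b)
E
```

```text
(no output)
```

View pics/tA.png

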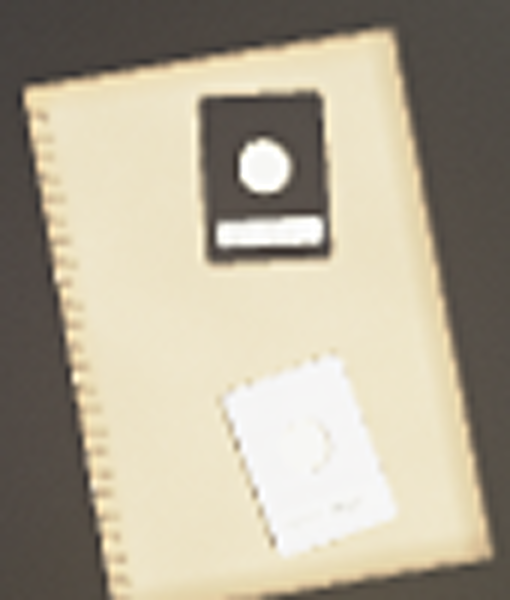

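View pics/tB.png

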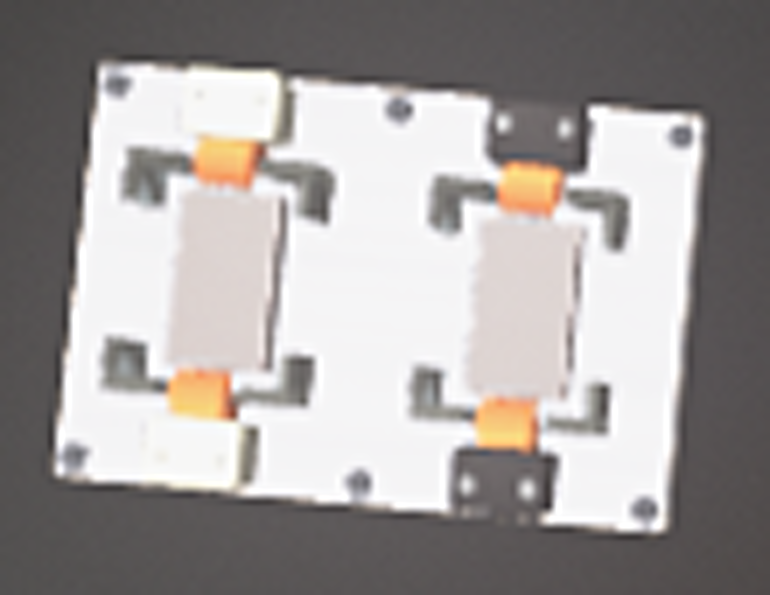

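View pics/sA.png

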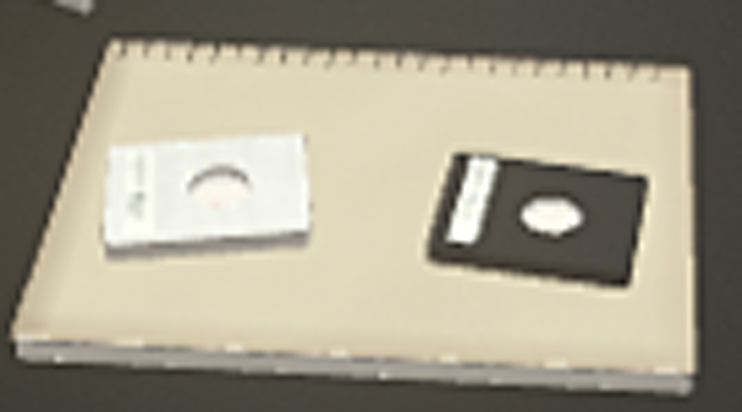

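View pics/sB.png

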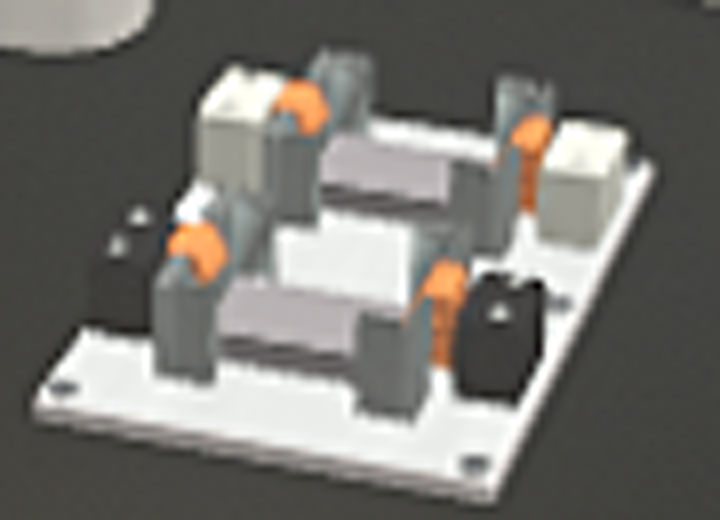

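```bash
cat > h.py <<'E'
import numpy as np,cv2
from scipy.optimize import least_squares
from bench import robot
C={n:robot.camera_params(n) for n in("scene","top")}
def proj(n,X):
    c=C[n]; q=np.asarray(X)@c["R"].T+c["t"]; q=q@c["mtx"].T; return q[:,:2]/q[:,2:]
def un(pts,f,off): return (np.array(pts,float)+.5)/f-.5+np.array(off)
def ray(n,uv,z):
    c=C[n]; d=c["R"].T@np.linalg.solve(c["mtx"],[uv[0],uv[1],1]); o=-c["R"].T@c["t"]; return o+d*(z-o[2])/d[2]
def tri(obs):
    A=[];b=[]
    for n,uv in obs:
        c=C[n]; d=c["R"].T@np.linalg.solve(c["mtx"],[uv[0],uv[1],1]); d/=np.linalg.norm(d); o=-c["R"].T@c["t"]
        P=np.eye(3)-np.outer(d,d);A.append(P);b.append(P@o)
    return np.linalg.lstsq(np.vstack(A),np.hstack(b),rcond=None)[0]
def fit(L,W,obs,x0,zfix=None):
    # obs list (cam, idx list, uv); corners idx order 0:(+,+)1:(+,-)2:(-,-)3:(-,+)
    M=np.array([[1,1],[1,-1],[-1,-1],[-1,1]])*[L/2,W/2]
    def X(p):
        c,s=np.cos(p[3]),np.sin(p[3]); xy=M@np.array([[c,s],[-s,c]])+p[:2]
        return np.c_[xy,np.full(4,p[2] if zfix is None else zfix)]
    def r(p): return np.hstack([(proj(n,X(p)[i])-uv).ravel() for n,i,uv in obs])
    s=least_squares(r,x0,loss="soft_l1"); return s.x,r(s.x).reshape(-1,2)
E
cat > m.py <<'E'
from h import *
np.set_printoptions(precision=4,suppress=True)
fa=(6,(355,160));fb=(7,(203,175));ga=(5.5,(230,235));gb=(8,(285,150))
# corner order: far-left(+,+) far-right(+,-) near-right near-left
T={"black":un([(200,95),(323,92),(329,258),(208,262)],*fa),"light":un([(225,392),(340,355),(397,520),(283,557)],*fa),"plate":un([(98,62),(705,115),(665,533),(55,478)],*fb)}
S={"light":un([(303,136),(308,234),(105,243),(108,147)],*ga),"black":un([(648,177),(629,286),(430,255),(455,153)],*ga),"plate":un([(655,165),(490,490),(35,403)],*gb)}
for k,(L,W,z) in {"light":(.066,.048,.0185),"black":(.066,.048,.0185),"plate":(.14,.206,.008)}.items():
    si=[0,1,2,3][:len(S[k])]
    for nm,obs in (("both",[("top",[0,1,2,3],T[k]),("scene",si,S[k])]),("top",[("top",[0,1,2,3],T[k])]),("scene",[("scene",si,S[k])])):
        x,res=fit(L,W,obs,[.5,-.2,.02,0],None if nm=="both" else z)
        print(k,nm,x,"deg",np.degrees(x[3]),"rms",np.sqrt((res**2).mean()))
    t=[tri([("top",T[k][i]),("scene",S[k][i])]) for i in si]; print(np.array(t))
    print("sizes top",[np.linalg.norm(ray("top",T[k][i],z)-ray("top",T[k][(i+1)%4],z)) for i in range(4)])
x,_=fit(.14,.206,[("top",[0,1,2,3],T["plate"]),("scene",[0,1,2],S["plate"])],[.5,-.1,.01,0])
E
python3 m.py
```

```text
light both [ 0.4574 -0.1538  0.0176  0.3398] deg 19.467516635458797 rms 0.3673060482944054
light top [ 0.4568 -0.1538  0.0221  0.3368] deg 19.295134498523495 rms 0.26005669359945166
light scene [ 0.4582 -0.1546  0.02    0.3432] deg 19.661958923520416 rms 0.3686411280545922
[[ 0.4805 -0.1207  0.0178]
 [ 0.4962 -0.1652  0.0167]
 [ 0.4342 -0.1865  0.0177]
 [ 0.4183 -0.143   0.0181]]
sizes top [np.float64(0.04689315821169568), np.float64(0.06676392805387378), np.float64(0.04624941827270335), np.float64(0.06681414772434385)]
black both [ 0.5659 -0.1363  0.0146  0.0551] deg 3.159808934283805 rms 0.4605341085420997
black top [ 0.5648 -0.1356  0.0185  0.0466] deg 2.672533232008696 rms 0.15764707939486555
black scene [ 0.5672 -0.1402  0.02    0.0645] deg 3.6945946238139546 rms 0.580694065517097
[[ 0.597  -0.1105  0.0164]
 [ 0.5999 -0.1592  0.0132]
 [ 0.535  -0.1615  0.0133]
 [ 0.5315 -0.1141  0.0157]]
sizes top [np.float64(0.0480216535890883), np.float64(0.06508803786779715), np.float64(0.04697740942629995), np.float64(0.06550576238203186)]
plate both [ 0.4942  0.1959  0.006  -0.069 ] deg -3.9523989400199726 rms 0.32161938369025755
plate top [ 0.4937  0.1955  0.02   -0.0673] deg -3.855612669029999 rms 0.1829757511458558
plate scene [ 0.4959  0.193   0.0039 -0.0763] deg -4.3703215679156155 rms 0.2696455433007144
[[0.572  0.2947 0.0059]
 [0.5569 0.0879 0.0056]
 [0.4174 0.0982 0.0061]]
sizes top [np.float64(0.2065706056698339), np.float64(0.1409529499708003), np.float64(0.20503157356818644), np.float64(0.14074783353567005)]
```

```bash
python3 - <<'E'
from h import *
np.set_printoptions(precision=4,suppress=True)
fb=(7,(203,175))
for k,q in {"w":[(182,190),(288,197),(268,370),(165,362)],"b":[(483,220),(583,228),(566,397),(467,388)]}.items():
    u=un(q,*fb); X=np.array([ray("top",p,.02) for p in u]); print(k,X.mean(0),"yaw",np.arctan2(*((X[0]+X[1]-X[2]-X[3])[[1,0]])), [np.linalg.norm(X[i]-X[(i+1)%4]) for i in range(4)])
# catch pairs inner/outer
for n in("top","scene"):
    d=np.load(f"pics/{n}0.npz")["d"]; v,u=np.nonzero(d>0); z=d[v,u]; c=C[n]
    P=(np.c_[u,v,np.ones(len(u))]@np.linalg.inv(c["mtx"]).T*z[:,None]-c["t"])@c["R"]
    m=(P[:,0]>.1)&(P[:,0]<.7)&(P[:,1]>-.1)&(P[:,1]<.5)&(P[:,2]>.06)
    Q=P[m]; print(n)
    for x in np.arange(.1,.7,.05):
        row=[]
        for y in np.arange(-.1,.5,.05):
            s=Q[(Q[:,0]>=x)&(Q[:,0]<x+.05)&(Q[:,1]>=y)&(Q[:,1]<y+.05)]
            row.append(f"{s[:,2].max():.2f}" if len(s) else " .  ")
        print(f"{x:.2f}",row)
    s=P[(P[:,0]>.55)&(P[:,0]<.85)&(P[:,1]>-.15)&(P[:,1]<.2)&(P[:,2]>.04)]
E
```

```text
w [0.4974 0.2449 0.02  ] yaw -0.06800329161893566 [np.float64(0.035432076935422635), np.float64(0.057766474959469995), np.float64(0.03428518977803456), np.float64(0.05736806050153594)]
b [0.4899 0.1453 0.02  ] yaw -0.06787170503929738 [np.float64(0.03338130736695494), np.float64(0.05627282837928242), np.float64(0.032912412125889606), np.float64(0.055936620141818834)]
top
0.10 [' .  ', ' .  ', ' .  ', ' .  ', ' .  ', ' .  ', ' .  ', ' .  ', ' .  ', ' .  ', ' .  ', ' .  ']
0.15 [' .  ', ' .  ', ' .  ', '0.29', '0.27', ' .  ', '0.30', '0.26', ' .  ', ' .  ', ' .  ', ' .  ']
0.20 [' .  ', '0.34', '0.33', '0.31', ' .  ', '0.26', '0.31', '0.26', ' .  ', ' .  ', ' .  ', '0.16']
0.25 [' .  ', ' .  ', ' .  ', ' .  ', ' .  ', '0.30', '0.30', ' .  ', ' .  ', ' .  ', ' .  ', '0.35']
0.30 [' .  ', ' .  ', ' .  ', ' .  ', ' .  ', '0.30', '0.26', ' .  ', '0.09', '0.09', '0.09', '0.37']
0.35 [' .  ', ' .  ', ' .  ', ' .  ', ' .  ', ' .  ', ' .  ', ' .  ', '0.09', '0.09', '0.08', '0.39']
0.40 [' .  ', ' .  ', ' .  ', ' .  ', ' .  ', ' .  ', ' .  ', ' .  ', ' .  ', ' .  ', '0.42', '0.41']
0.45 [' .  '
[... 1027 characters left out ...]
 ' .  ', ' .  ', ' .  ', ' .  ', ' .  ', ' .  ', ' .  ', '0.08', '0.08', ' .  ', '0.39']
0.40 [' .  ', ' .  ', ' .  ', ' .  ', ' .  ', ' .  ', ' .  ', ' .  ', ' .  ', ' .  ', '0.40', '0.40']
0.45 [' .  ', ' .  ', ' .  ', ' .  ', ' .  ', ' .  ', ' .  ', ' .  ', ' .  ', ' .  ', '0.40', '0.40']
0.50 [' .  ', ' .  ', ' .  ', ' .  ', ' .  ', ' .  ', ' .  ', ' .  ', ' .  ', ' .  ', '0.40', '0.13']
0.55 [' .  ', ' .  ', ' .  ', ' .  ', ' .  ', ' .  ', ' .  ', ' .  ', ' .  ', ' .  ', '0.41', '0.12']
0.60 [' .  ', ' .  ', ' .  ', ' .  ', ' .  ', ' .  ', ' .  ', ' .  ', ' .  ', '0.41', '0.41', ' .  ']
0.65 [' .  ', '0.10', ' .  ', '0.08', '0.08', '0.08', '0.16', '0.16', '0.15', '0.41', '0.14', ' .  ']
```

Candidates on the bench:
- Light grey card: top (405,235), white-grey with a window, lying on the notebook.
- Black card: top (400,188).
- Yellow decoy: top (403,296), lying off the notebook. Not wanted.

The close crops confirm the light and black choices. Two-view heights are 15–18 mm for the card tops and 6 mm for the plate, against 18.5 and 8 expected, which fits the 2 mm calibration.

Now I'll move above the light card.

>>> move_arm(increments=[[[1,0.92,-0.593,0.2,0,0,0],[1,0.92,-0.593,0.2,0,0,0],[1,0.92,-0.593,0.2,0,0,0],[1,0.92,-0.593,0.2,0,0,0]]])

```text
time: 0.43
tool_pos: [0.2697, -0.4178, 0.3831]
ee_rot: [-3.137, -0.002, 0.386]
wrist_force: [0.6, -0.0, -0.2]
width: 0.0941
```

>>> move_arm(increments=[[[1,0.92,-0.593,0.2,0,0,0],[1,0.92,-0.593,0.2,0,0,0],[1,0.92,-0.593,0.2,0,0,0],[1,0.92,-0.593,0.2,0,0,0]]])

```text
time: 0.77
tool_pos: [0.3327, -0.3291, 0.3633]
ee_rot: [-3.138, -0.001, 0.386]
wrist_force: [-1.0, -0.2, -1.0]
width: 0.0938
```

>>> move_arm(increments=[[[1,0.92,-0.593,0.4,0,0,0],[1,0.92,-0.593,0.4,0,0,0],[1,0.92,-0.593,0.4,0,0,0],[1,0.92,-0.593,0.4,0,0,0]]])

```text
time: 1.1
tool_pos: [0.3957, -0.2399, 0.3219]
ee_rot: [-3.136, 0.001, 0.386]
wrist_force: [-0.2, -0.3, -1.3]
width: 0.0939
```

>>> move_arm(increments=[[[1,0.92,-0.593,0.55,0,0,0.028],[1,0.92,-0.593,0.55,0,0,0.028],[1,0.92,-0.593,0.55,0,0,0.028],[1,0.92,-0.593,0.55,0,0,0.028],[1,0.92,-0.593,0.55,0,0,0.028],[1,0.92,-0.593,0.55,0,0,0.028]]])

```text
time: 1.6
tool_pos: [0.4579, -0.155, 0.2701]
ee_rot: [3.14, 0.001, 0.336]
wrist_force: [-0.4, -0.3, -0.0]
width: 0.0937
```

```bash
cat > snap.py <<'E'
import sys
from h import *
def snap(tag,crops):
    for n in crops:
        p,d=robot.snapshot(n); np.savez(f"pics/{n}_{tag}.npz",p=p,d=d)
        x0,y0,x1,y1,f=crops[n]
        cv2.imwrite(f"pics/{n}_{tag}.png",cv2.resize(p[y0:y1,x0:x1,::-1],None,fx=f,fy=f,interpolation=cv2.INTER_CUBIC))
E
python3 - <<'E'
from snap import *
snap("1",{"scene":(200,170,380,310,4),"top":(320,150,460,270,5)})
E
```

```text
(no output)
```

View pics/scene_1.png

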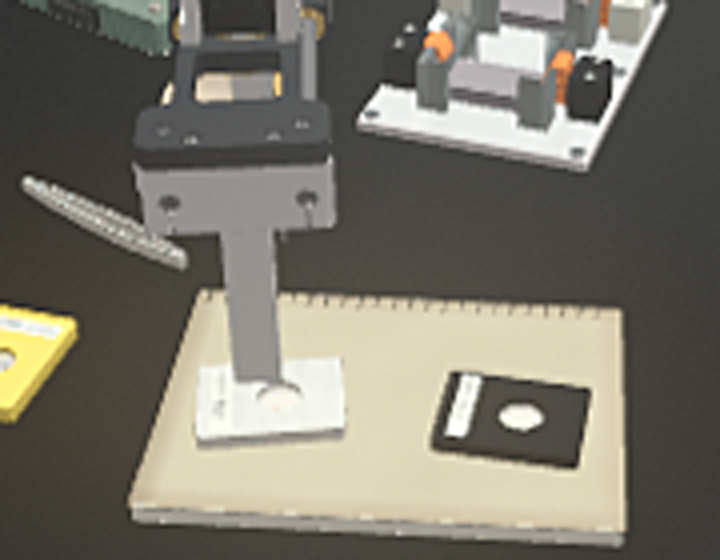

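View pics/top_1.png

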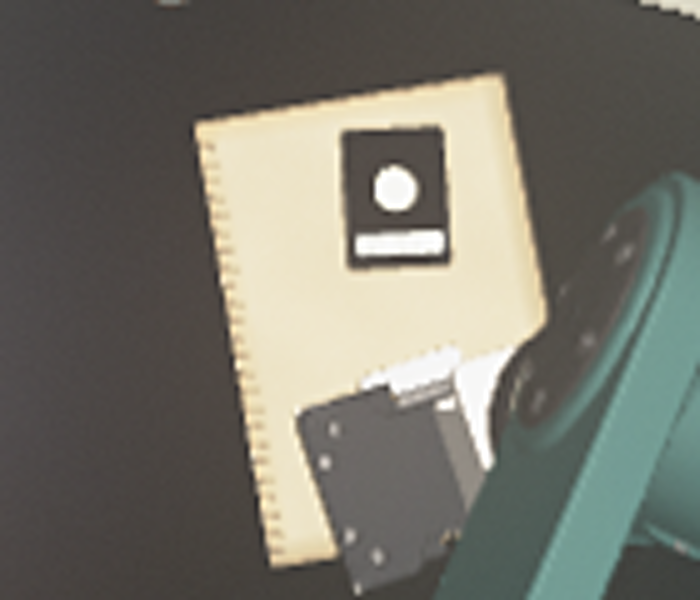

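```bash
python3 - <<'E'
from h import *
from scipy.spatial.transform import Rotation as Ro
o=robot.get_obs(); R=Ro.from_euler("xyz",o["ee_rot"]).as_matrix()
X=np.array([o["tool_pos"]+R@[sx*.008,.0595,.1992] for sx in(-1,1)]); print(o["tool_pos"],X,(proj("scene",X)-[200,170]+.5)*4-.5)
E
```

```text
[ 0.45771876 -0.15537261  0.27079978] [[ 0.47001397 -0.21453626  0.07171844]
 [ 0.48512622 -0.20928081  0.07173289]] [[237.93767434 398.28907706]
 [277.98884977 396.06633444]]
```

>>> move_arm(increments=[[[1,0,0,0.4,0,0,0],[1,0,0,0.4,0,0,0],[1,0,0,0.57,0,0,0],[1,0,0,0.57,0,0,0],[1,0,0,0.585,0,0,0],[1,0,0,0.585,0,0,0]]])

```text
time: 2.2
tool_pos: [0.458, -0.1543, 0.2125]
ee_rot: [3.14, -0.001, 0.336]
wrist_force: [-0.9, -0.5, -0.2]
width: 0.0937
```

>>> move_arm(increments=[[[0.4,0,0,0,0,0,0],[0.4,0,0,0,0,0,0],[0.4,0,0,0,0,0,0],[0.4,0,0,0,0,0,0],[0.4,0,0,0,0,0,0],[0.4,0,0,0,0,0,0]]])

```text
time: 2.7
tool_pos: [0.4579, -0.1536, 0.2113]
ee_rot: [3.141, -0.0, 0.337]
wrist_force: [0.4, -0.1, -0.5]
width: 0.0573
```

>>> move_arm(increments=[[[0.4,0,0,0,0,0,0],[0.4,0,0,0,0,0,0],[0.4,0,0,0,0,0,0],[0.4,0,0,0,0,0,0]]])

```text
time: 3.03
tool_pos: [0.4579, -0.1536, 0.2112]
ee_rot: [-3.141, 0.0, 0.337]
wrist_force: [0.9, 0.2, -0.3]
width: 0.0475
```

```bash
python3 - <<'E'
from snap import *
o=robot.get_obs();print(o["tool_pos"],o["wrist_force"],o["width"])
snap("2",{"scene":(230,190,330,290,6)})
E
```

```text
[ 0.45790374 -0.15356591  0.21115635] [ 0.896819    0.19771548 -0.32317372] 0.04752890414472075
```

View pics/scene_2.png

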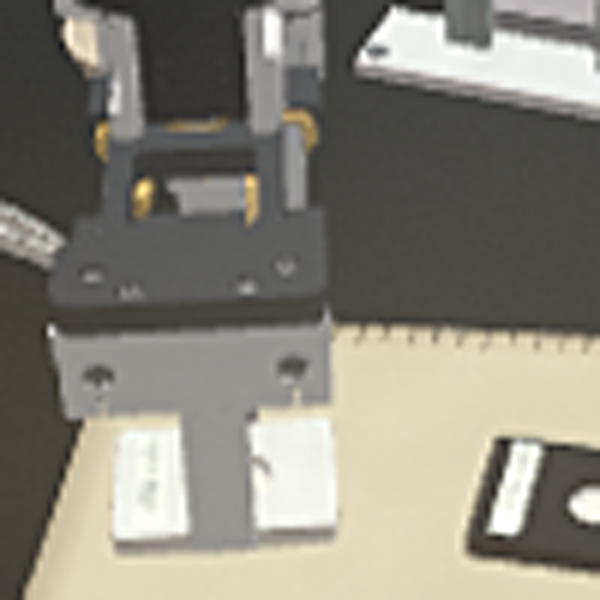

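>>> move_arm(increments=[[[0.4,0,0,-0.4,0,0,0],[0.4,0,0,-0.8,0,0,0],[0.4,0,0,-1,0,0,0],[0.4,0,0,-1,0,0,0]]])

```text
time: 3.42
tool_pos: [0.4593, -0.1543, 0.3174]
ee_rot: [3.133, -0.008, 0.337]
wrist_force: [0.9, -0.2, 0.5]
width: 0.047
```

>>> move_arm(increments=[[[0.4,0.3,-0.7,0,0,0,0],[0.4,0.422,-0.908,0,0,0,0],[0.4,0.422,-0.908,0,0,0,0],[0.4,0.422,-0.908,0,0,0,0]]])

```text
time: 3.75
tool_pos: [0.4674, -0.0512, 0.3099]
ee_rot: [-3.139, 0.001, 0.341]
wrist_force: [0.3, 0.3, -0.2]
width: 0.0478
```

>>> move_arm(increments=[[[0.4,0.3,-0.7,0,0,0,0],[0.4,0.422,-0.908,0,0,0,0],[0.4,0.422,-0.908,0,0,0,0],[0.4,0.422,-0.908,0,0,0,0]]])

```text
time: 4.08
tool_pos: [0.4775, 0.0476, 0.3101]
ee_rot: [-3.141, 0.001, 0.341]
wrist_force: [0.3, -0.1, -0.9]
width: 0.0476
```

```bash
python3 - <<'E'
from snap import *
o=robot.get_obs();print(o["tool_pos"],o["ee_rot"],o["wrist_force"],o["width"])
snap("3",{"scene":(120,0,440,240,2.5),"top":(200,100,400,300,3)})
E
```

```text
[0.4774977  0.04764701 0.31006576] [-3.14050771e+00  1.29237848e-03  3.40764596e-01] [ 0.26915236 -0.12944827 -0.89310244] 0.04761322870911521
```

View pics/scene_3.png

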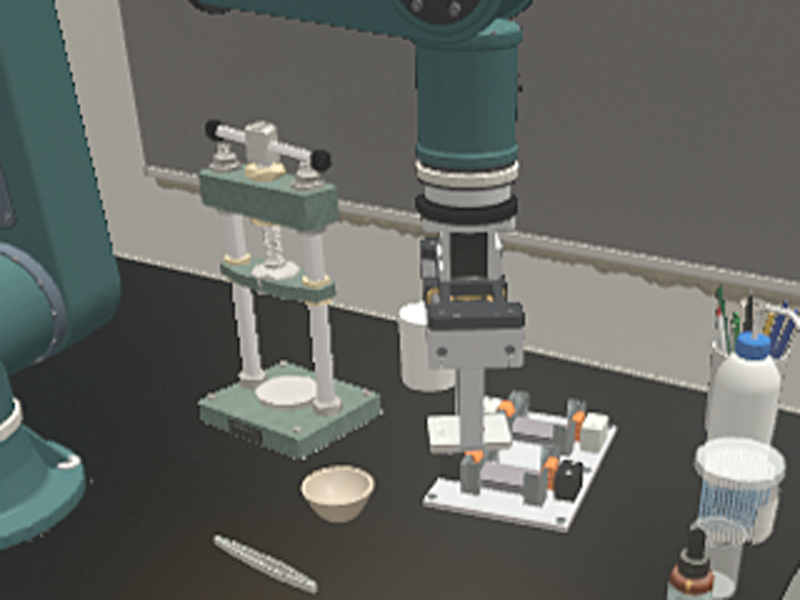

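View pics/top_3.png

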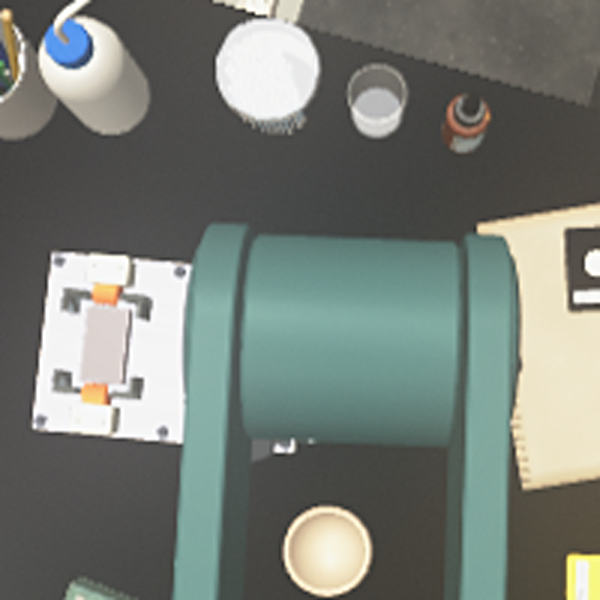

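>>> move_arm(increments=[[[0.4,0.3,-0.7,0,0,0,0],[0.4,0.422,-0.908,0,0,0,0],[0.4,0.422,-0.908,0,0,0,0],[0.4,0.422,-0.908,0,0,0,0]]])

```text
time: 4.52
tool_pos: [0.4878, 0.1462, 0.3106]
ee_rot: [-3.141, 0.0, 0.339]
wrist_force: [0.3, -0.4, -0.6]
width: 0.0473
```

>>> move_arm(increments=[[[0.4,0.3,-0.7,0,0,0,0.06],[0.4,0.422,-0.898,0.2,0,0,0.13],[0.4,0.422,-0.898,0.4,0,0,0.2],[0.4,0.422,-0.898,0.5,0,0,0.26],[0.4,0.422,-0.898,0.5,0,0,0.26],[0.4,0.422,-0.898,0.5,0,0,0.26],[0.4,0.422,-0.898,0.5,0,0,0.26]]])

```text
time: 5.1
tool_pos: [0.4983, 0.2423, 0.262]
ee_rot: [3.141, -0.001, -0.072]
wrist_force: [0.0, 0.1, 0.2]
width: 0.0475
```

```bash
python3 - <<'E'
from snap import *
o=robot.get_obs();print(o["tool_pos"],o["ee_rot"],o["wrist_force"],o["width"])
snap("4",{"scene":(280,110,380,215,7),"top":(180,100,380,300,3)})
E
```

```text
[0.49831056 0.24229686 0.26201401] [ 3.14130446e+00 -1.44326762e-03 -7.19725702e-02] [0.04196895 0.12884925 0.24464359] 0.04752136784697396
```

View pics/scene_4.png

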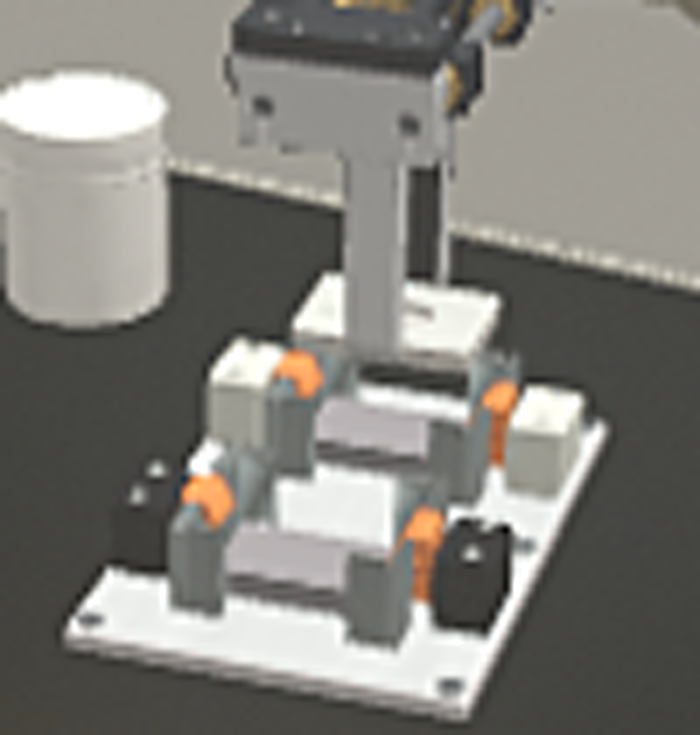

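View pics/top_4.png

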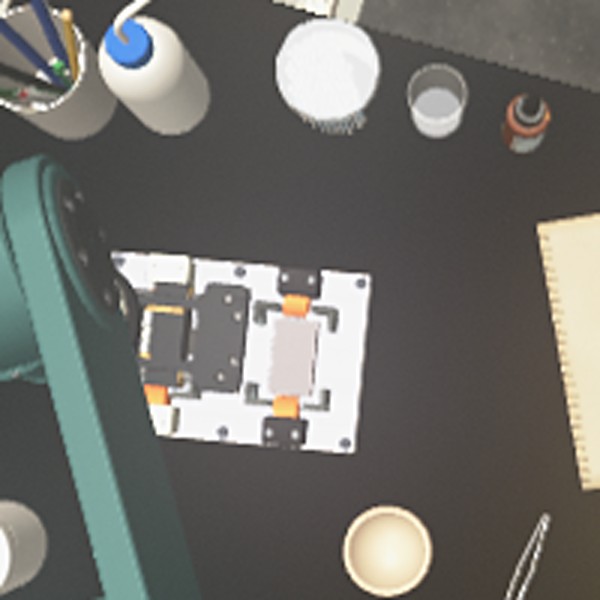

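```bash
python3 - <<'E'
from h import *
np.set_printoptions(precision=4,suppress=True)
f=(7,(280,110))
x,r=fit(.066,.048,[("scene",[0,1,2,3],un([(500,298),(475,355),(293,337),(325,272)],*f))],[.5,.24,.07,-.07],.0693); print("card",x[[0,1,3]],r)
x,r=fit(.14,.206,[("scene",[0,1,2],un([(606,424),(467,706),(66,632)],*f))],[.5,.2,.07,-.07],.008); print("rack",x[[0,1,3]],r)
# project rack model with top/both pose, for checking in crop px
for nm,(X,Y,a) in {"both":(.4942,.1959,-.068),"top":(.4937,.1955,-.0675)}.items():
    R=np.array([[np.cos(a),-np.sin(a)],[np.sin(a),np.cos(a)]])
    for by in(.05,-.05):
        pts=[]
        for p in [(.031,-.017,.02),(-.031,-.017,.02),(.068,by*0-.017-0,.038)]:
            pass
        loc=np.array([(sx*.068,by+sy*.0,.038) for sx in(-1,1) for sy in(1,)]+[(sx*.022,by-.017,.02) for sx in(-1,1)])
        W=np.c_[loc[:,:2]@R.T+[X,Y],loc[:,2]]; print(nm,by,((proj("scene",W)-f[1]+.5)*7-.5).round())
E
```

```text
card [ 0.5009  0.2382 -0.0062] [[ 0.1188 -0.0207]
 [ 0.0688 -0.04  ]
 [-0.0883 -0.6172]
 [-0.1009  0.766 ]]
rack [ 0.4956  0.1938 -0.0692] [[ 0.1115 -0.0776]
 [ 0.2252 -0.0296]
 [-0.343   0.0106]]
both 0.05 [[216. 356.]
 [572. 410.]
 [319. 438.]
 [435. 456.]]
both -0.05 [[121. 479.]
 [505. 542.]
 [232. 569.]
 [356. 591.]]
top 0.05 [[214. 356.]
 [571. 411.]
 [318. 438.]
 [433. 456.]]
top -0.05 [[119. 479.]
 [503. 543.]
 [230. 570.]
 [355. 591.]]
```

>>> move_arm(increments=[[[0.4,-0.029,-0.04,0,0,0,0],[0.4,-0.029,-0.04,0.1,0,0,0],[0.4,-0.029,-0.04,0.15,0,0,0],[0.4,-0.029,-0.04,0.15,0,0,0],[0.4,-0.029,-0.04,0.15,0,0,0]]])

```text
time: 5.62
tool_pos: [0.4945, 0.2481, 0.2452]
ee_rot: [3.141, 0.002, -0.071]
wrist_force: [0.5, -0.0, -0.2]
width: 0.0473
```

```bash
python3 - <<'E'
from snap import *
o=robot.get_obs();print(o["tool_pos"],o["ee_rot"],o["wrist_force"],o["width"])
snap("5",{"scene":(300,130,375,205,8)})
E
```

```text
[0.49452652 0.24809333 0.24515746] [ 3.14061460e+00  1.72314507e-03 -7.12872138e-02] [ 0.46623364 -0.00519141 -0.22421663] 0.047274874541098556
```

View pics/scene_5.png

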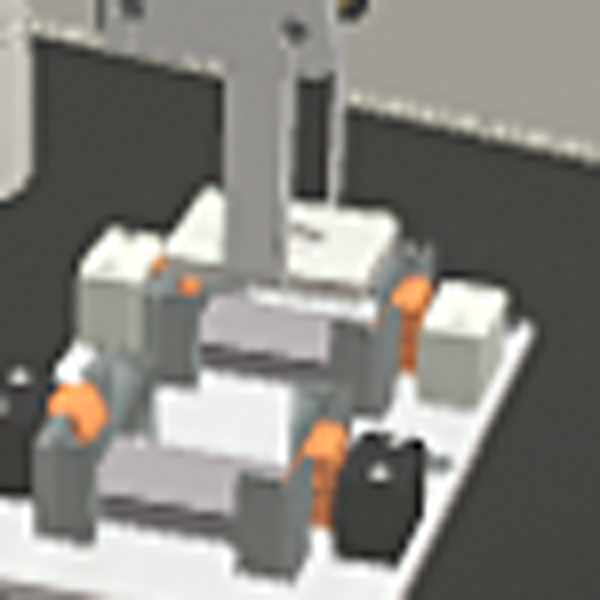

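```bash
python3 - <<'E'
from h import *
np.set_printoptions(precision=4,suppress=True)
f=(8,(300,130))
x,r=fit(.066,.048,[("scene",[0,1,2,3],un([(400,214),(380,282),(167,256),(206,188)],*f))],[.5,.24,.07,-.07],.0525); print("card",x[[0,1,3]],r)
# expected pixels of card if at rack(scene-fit) white bay, at this height
for X,Y,a in((.4956,.1938,-.069),(.4942,.1959,-.068)):
  R=np.array([[np.cos(a),-np.sin(a)],[np.sin(a),np.cos(a)]])
  loc=np.array([(.033,.074),(.033,.026),(-.033,.026),(-.033,.074)])
  W=np.c_[loc@R.T+[X,Y],np.full(4,.0525)];print(((proj("scene",W)-f[1]+.5)*8-.5).round())
  loc=np.array([(.0355,.05),(-.0355,.05)]); W=np.c_[loc@R.T+[X,Y],np.full(2,.04)];print("nose top",((proj("scene",W)-f[1]+.5)*8-.5).round())
E
```

```text
card [0.4972 0.2474 0.0068] [[ 0.3705  0.0053]
 [-0.4864 -0.3187]
 [ 0.3545 -0.0703]
 [-0.2463  0.4614]]
[[411. 224.]
 [372. 288.]
 [169. 257.]
 [214. 195.]]
nose top [[398. 292.]
 [184. 259.]]
[[407. 220.]
 [369. 285.]
 [167. 254.]
 [211. 191.]]
nose top [[394. 288.]
 [182. 256.]]
```

```bash
python3 - <<'E'
from h import *
p=np.load("pics/scene_5.npz")["p"][148:172,316:356,::-1]
cv2.imwrite("pics/z5.png",cv2.resize(p,None,fx=20,fy=20,interpolation=cv2.INTER_CUBIC))
E
```

```text
(no output)
```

View pics/z5.png

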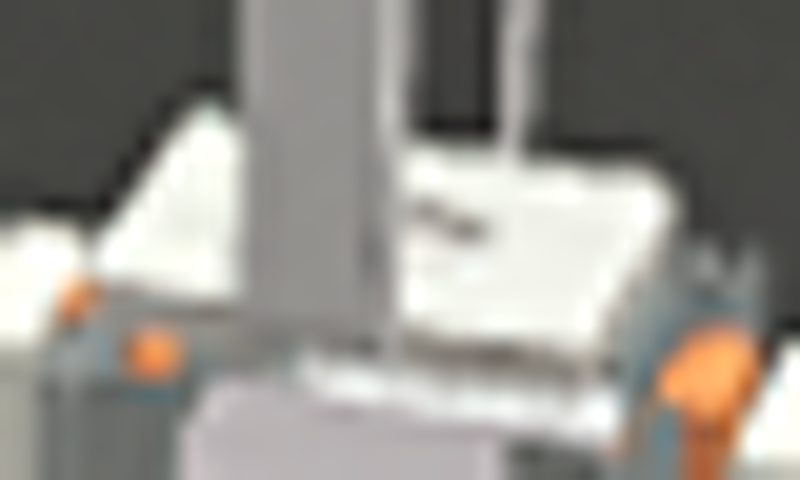

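```bash
python3 - <<'E'
from h import *
np.set_printoptions(precision=4,suppress=True)
f=(20,(316,148))
x,r=fit(.066,.048,[("scene",[0,1,2,3],un([(675,180),(600,350),(98,268),(205,100)],*f))],[.5,.24,.07,-.07],.0525); print("card",x[[0,1,3]],r)
E
```

```text
card [ 0.4961  0.2484 -0.057 ] [[ 0.7438  0.0053]
 [-0.0675 -0.4604]
 [-0.3042 -0.0817]
 [-0.2388  0.5397]]
```

>>> move_arm(increments=[[[0.4,0.022,0.033,0,0,0,0],[0.4,0.022,0.033,0,0,0,0],[0.4,0.022,0.033,0.03,0,0,0],[0.4,0.022,0.033,0.06,0,0,0],[0.4,0.022,0.033,0.06,0,0,0],[0.4,0.022,0.033,0.06,0,0,0]]])

```text
time: 6.17
tool_pos: [0.4968, 0.2448, 0.2399]
ee_rot: [-3.142, 0.0, -0.072]
wrist_force: [0.5, 0.9, -0.1]
width: 0.0476
```

```bash
python3 - <<'E'
from snap import *
o=robot.get_obs();print(o["tool_pos"],o["ee_rot"],o["wrist_force"],o["wrist_torque"],o["width"])
snap("6",{"scene":(310,140,360,180,16)})
E
```

```text
[0.49681629 0.2448139  0.23992502] [-3.14156599e+00  3.10068553e-04 -7.15889516e-02] [ 0.48632592  0.87481733 -0.09602365] [ 0.11490866  0.01453885 -0.03561103] 0.04762551128364172
```

View pics/scene_6.png

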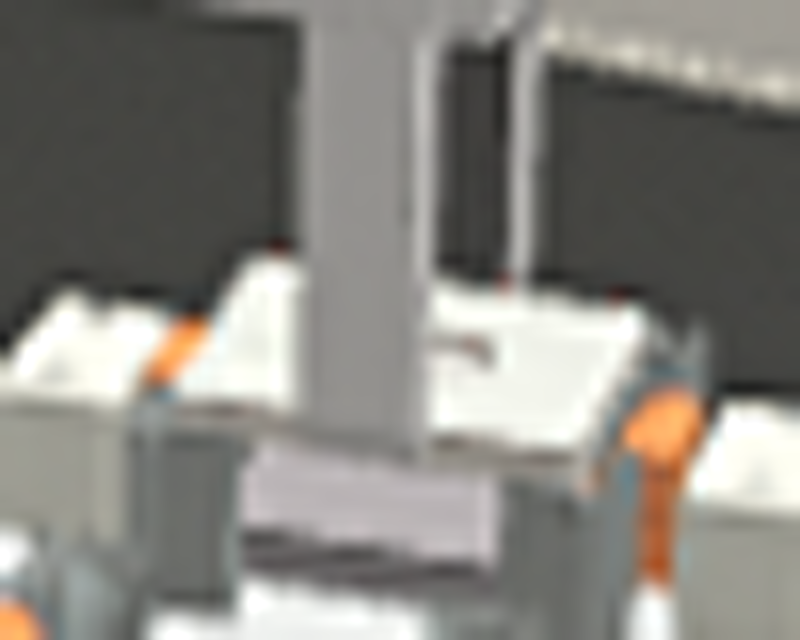

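>>> move_arm(increments=[[[0.4,0,0,0.01,0,0,0],[0.4,0,0,0.02,0,0,0],[0.4,0,0,0.03,0,0,0],[0.4,0,0,0.04,0,0,0],[0.4,0,0,0.04,0,0,0]]])

```text
time: 6.63
tool_pos: [0.4972, 0.2452, 0.2367]
ee_rot: [-3.14, -0.002, -0.072]
wrist_force: [1.9, 3.4, 2.1]
width: 0.0471
```

>>> move_arm(increments=[[[0.4,0,0,0.01,0,0,0],[0.4,0,0,0.02,0,0,0],[0.4,0,0,0.03,0,0,0],[0.4,0,0,0.03,0,0,0]]])

```text
time: 6.97
tool_pos: [0.4974, 0.2452, 0.2346]
ee_rot: [-3.14, -0.003, -0.072]
wrist_force: [1.2, 3.9, 5.6]
width: 0.0473
```

```bash
python3 - <<'E'
from snap import *
o=robot.get_obs();print(o["tool_pos"],o["ee_rot"],o["wrist_force"],o["wrist_torque"],o["width"])
snap("7",{"scene":(310,140,360,180,16)})
E
```

```text
[0.49735845 0.24522055 0.23461678] [-3.13958046e+00 -2.60038864e-03 -7.15948883e-02] [1.20498143 3.9489447  5.64477332] [ 0.60450149  0.00500233 -0.05044378] 0.047292177969404915
```

View pics/scene_7.png

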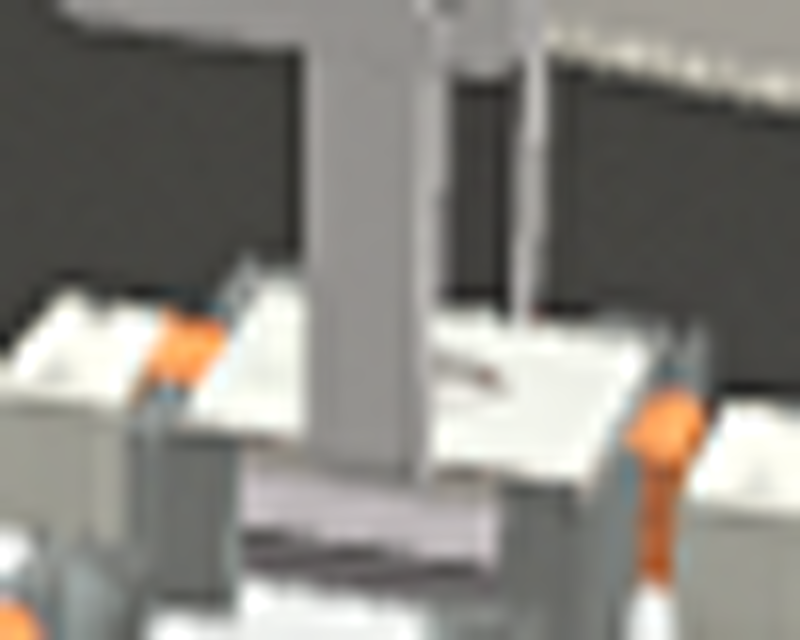

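>>> move_arm(increments=[[[0.4,0,-0.012,0,0,0,0],[0.4,0,-0.012,0.01,0,0,0],[0.4,0,-0.012,0.02,0,0,0],[0.4,0,-0.012,0.03,0,0,0],[0.4,0,-0.012,0.04,0,0,0],[0.4,0,-0.012,0.04,0,0,0]]])

```text
time: 7.52
tool_pos: [0.4972, 0.2458, 0.2292]
ee_rot: [3.141, -0.001, -0.072]
wrist_force: [1.9, 1.6, 2.5]
width: 0.0475
```

>>> move_arm(increments=[[[0.4,0,0,0.01,0,0,0],[0.4,0,0,0.02,0,0,0],[0.4,0,0,0.03,0,0,0],[0.4,0,0,0.04,0,0,0],[0.4,0,0,0.04,0,0,0]]])

```text
time: 7.93
tool_pos: [0.4972, 0.2458, 0.225]
ee_rot: [3.141, -0.001, -0.072]
wrist_force: [2.5, 0.4, 2.2]
width: 0.0472
```

```bash
python3 - <<'E'
from snap import *
o=robot.get_obs();print(o["tool_pos"],o["ee_rot"],o["wrist_force"],o["wrist_torque"],o["width"])
snap("8",{"scene":(310,140,360,180,16)})
E
```

```text
[0.49721526 0.24582718 0.22502933] [ 3.14138770e+00 -9.58529055e-04 -7.17013507e-02] [2.49837598 0.37087541 2.20303   ] [ 0.18998356 -0.56634043 -0.09332173] 0.0472222662522467
```

View pics/scene_8.png

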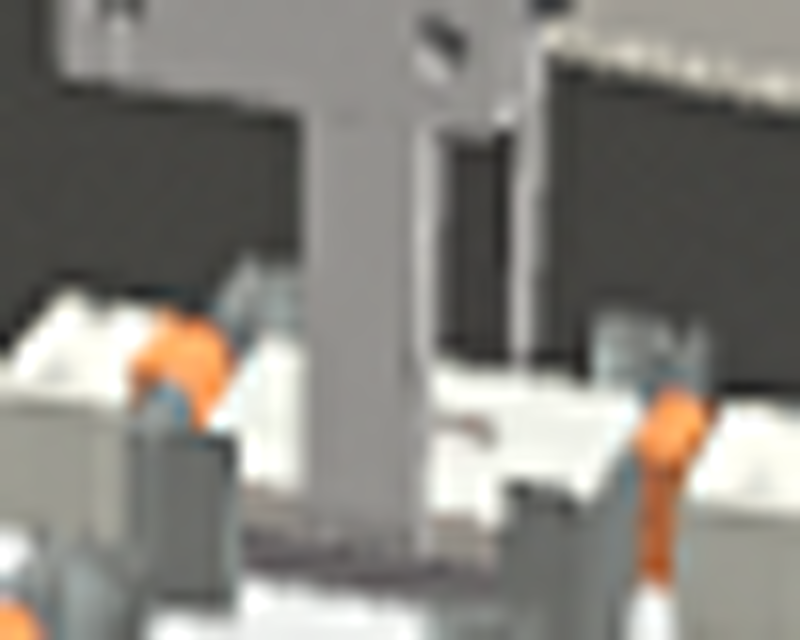

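>>> move_arm(increments=[[[0.4,0.005,0,0.01,0,0,0],[0.4,0.005,0,0.02,0,0,0],[0.4,0.005,0,0.03,0,0,0],[0.4,0.005,0,0.04,0,0,0],[0.4,0.005,0,0.04,0,0,0]]])

```text
time: 8.4
tool_pos: [0.4974, 0.2458, 0.2215]
ee_rot: [3.141, 0.0, -0.072]
wrist_force: [0.9, -0.4, 4.6]
width: 0.0473
```

>>> move_arm(increments=[[[0.4,0,0,0.01,0,0,0],[0.4,0,0,0.02,0,0,0],[0.4,0,0,0.02,0,0,0]]])

```text
time: 8.65
tool_pos: [0.4974, 0.2459, 0.2215]
ee_rot: [3.141, -0.0, -0.072]
wrist_force: [-2.7, -0.7, 12.6]
width: 0.0473
```

```bash
python3 - <<'E'
from snap import *
o=robot.get_obs();print(o["tool_pos"],o["ee_rot"],o["wrist_force"],o["wrist_torque"],o["width"])
snap("9",{"scene":(310,140,360,180,16)})
E
```

```text
[0.49738751 0.24586005 0.22146368] [ 3.14125686e+00 -2.25393416e-04 -7.15315954e-02] [-2.70347458 -0.69768641 12.57819062] [-0.24384281  0.49213217 -0.12646688] 0.04725684063098537
```

View pics/scene_9.png

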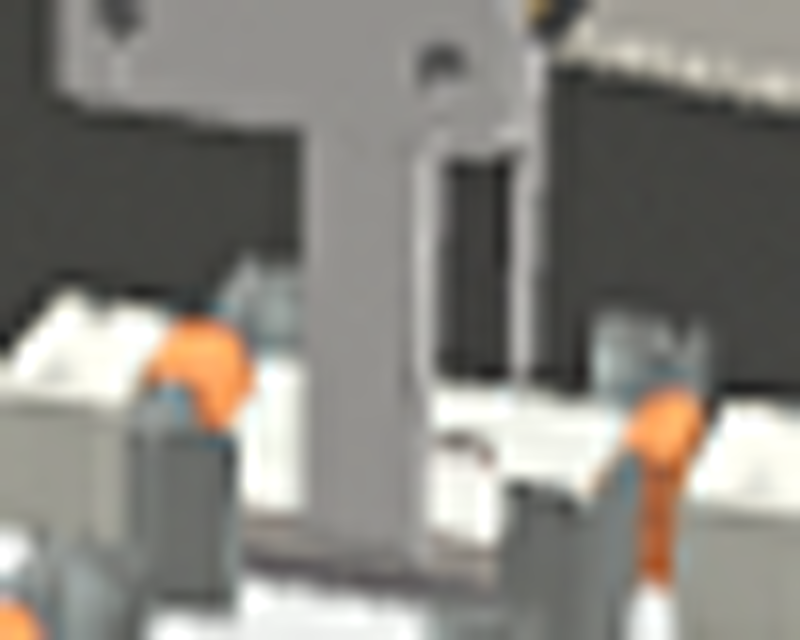

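>>> move_arm(increments=[[[0.4,0,0,-0.02,0,0,0],[0.8,0,0,-0.02,0,0,0],[0.8,0,0,-0.02,0,0,0],[0.8,0,0,-0.02,0,0,0],[0.8,0,0,-0.02,0,0,0],[0.8,0,0,-0.02,0,0,0]]])

```text
time: 9.2
tool_pos: [0.497, 0.2458, 0.2202]
ee_rot: [3.141, 0.002, -0.071]
wrist_force: [0.6, 0.1, -0.2]
width: 0.0747
```

>>> move_arm(increments=[[[0.8,0,0,-0.1,0,0,0],[0.8,0,0,-0.4,0,0,0],[0.8,0,0,-0.8,0,0,0],[0.8,0,0,-0.8,0,0,0]]])

```text
time: 9.53
tool_pos: [0.4993, 0.2467, 0.3105]
ee_rot: [-3.135, -0.014, -0.072]
wrist_force: [1.9, 0.4, 1.5]
width: 0.0755
```

>>> move_arm(increments=[[[1,0.2,0.4,0,0,0,0],[1,0.242,0.8,0,0,0,0],[1,0.242,0.941,0,0,0,0],[1,0.242,0.941,0,0,0,0]]])

```text
time: 9.87
tool_pos: [0.5151, 0.1475, 0.302]
ee_rot: [3.14, -0.001, -0.076]
wrist_force: [-0.3, -0.5, -0.5]
width: 0.0931
```

>>> move_arm(increments=[[[1,0.2,0.4,0,0,0,0],[1,0.242,0.8,0,0,0,0],[1,0.242,0.941,0,0,0,0],[1,0.242,0.941,0,0,0,0]]])

```text
time: 10.2
tool_pos: [0.5326, 0.0526, 0.3017]
ee_rot: [3.141, -0.001, -0.075]
wrist_force: [0.1, 0.5, -0.1]
width: 0.0941
```

>>> move_arm(increments=[[[1,0.2,0.4,0,0,0,0],[1,0.242,0.8,0,0,0,0],[1,0.242,0.941,0,0,0,0],[1,0.242,0.941,0,0,0,0]]])

```text
time: 10.53
tool_pos: [0.5501, -0.0424, 0.3014]
ee_rot: [3.141, -0.001, -0.075]
wrist_force: [-0.1, 0.5, 0.4]
width: 0.0942
```

>>> move_arm(increments=[[[1,0.2,0.4,0,0,0,-0.03],[1,0.242,0.8,0,0,0,-0.077],[1,0.242,0.941,0,0,0,-0.077],[1,0.242,0.941,0,0,0,-0.077],[1,0.242,0.941,0,0,0,-0.077],[1,0.242,0.941,0,0,0,-0.077]]])

```text
time: 11.03
tool_pos: [0.5674, -0.1342, 0.3013]
ee_rot: [-3.14, -0.0, 0.051]
wrist_force: [0.1, 0.2, -0.2]
width: 0.0942
```

```bash
python3 - <<'E'
from snap import *
o=robot.get_obs();print(o["tool_pos"],o["ee_rot"],o["wrist_force"],o["wrist_torque"],o["width"])
snap("10",{"scene":(280,150,380,215,8),"top":(200,175,320,260,6)})
p=np.load("pics/scene_10.npz")["p"][170:310,230:370,::-1]
cv2.imwrite("pics/s10b.png",cv2.resize(p,None,fx=4,fy=4,interpolation=cv2.INTER_CUBIC))
E
```

```text
[ 0.56735879 -0.13424971  0.30125715] [-3.14016583e+00 -2.78116599e-04  5.12923414e-02] [ 0.07753489  0.21204677 -0.22260439] [ 0.02472534 -0.00383522 -0.0225217 ] 0.09424025507023837
```

View pics/scene_10.png

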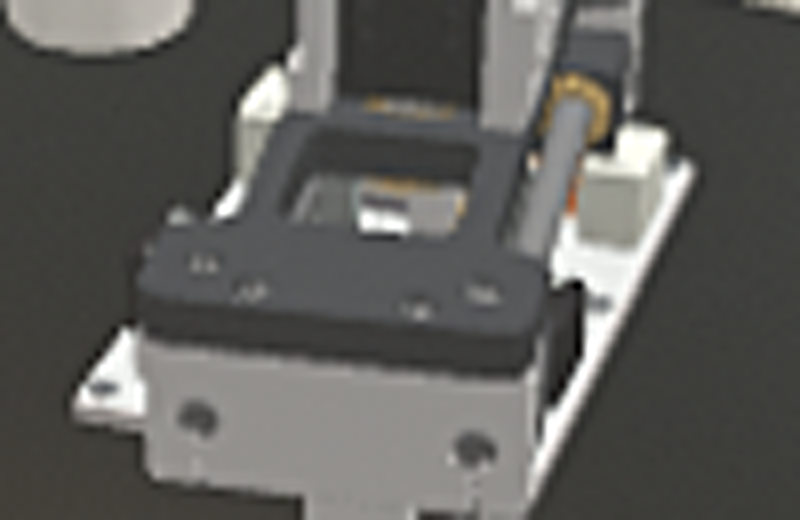

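View pics/top_10.png

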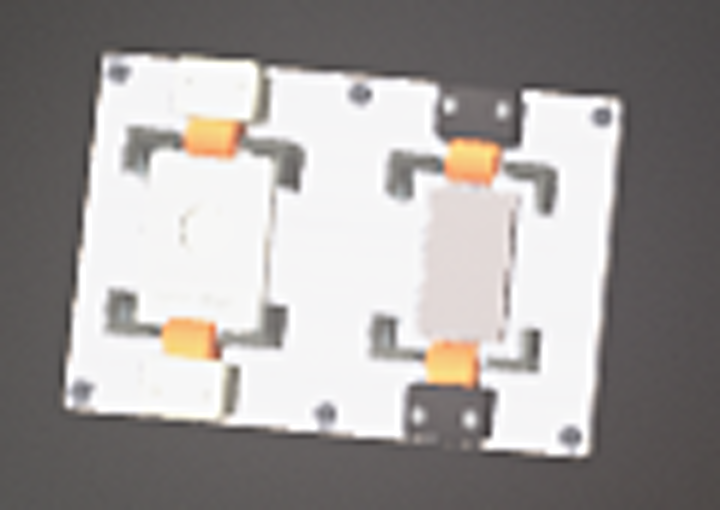

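View pics/s10b.png

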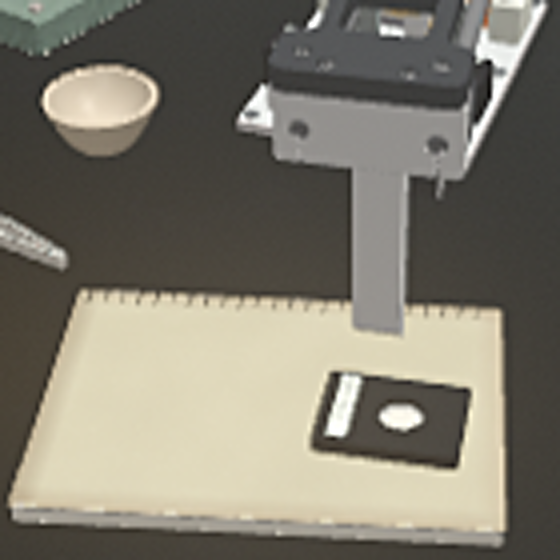

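>>> move_arm(increments=[[[1,0,0.02,0.3,0,0,0],[1,0,0.02,0.6,0,0,0],[1,0,0.02,0.85,0,0,0],[1,0,0.02,0.9,0,0,0],[1,0,0.02,0.9,0,0,0],[1,0,0.02,0.9,0,0,0]]])

```text
time: 11.63
tool_pos: [0.5673, -0.1372, 0.2114]
ee_rot: [-3.141, -0.0, 0.051]
wrist_force: [-0.3, 0.7, -0.2]
width: 0.0942
```

>>> move_arm(increments=[[[0.4,0,0,0,0,0,0],[0.4,0,0,0,0,0,0],[0.4,0,0,0,0,0,0],[0.4,0,0,0,0,0,0],[0.4,0,0,0,0,0,0]]])

```text
time: 12.05
tool_pos: [0.5672, -0.1385, 0.2114]
ee_rot: [3.141, -0.0, 0.049]
wrist_force: [-0.1, 0.9, 0.3]
width: 0.064
```

>>> move_arm(increments=[[[0.4,0,0,0,0,0,0],[0.4,0,0,0,0,0,0],[0.4,0,0,0,0,0,0],[0.4,0,0,0,0,0,0],[0.4,0,0,0,0,0,0]]])

```text
time: 12.47
tool_pos: [0.5672, -0.1385, 0.2112]
ee_rot: [3.142, 0.0, 0.049]
wrist_force: [-0.5, 0.4, -0.0]
width: 0.0472
```

```bash
python3 - <<'E'
from snap import *
o=robot.get_obs();print(o["tool_pos"],o["ee_rot"],o["wrist_force"],o["wrist_torque"],o["width"])
snap("11",{"scene":(280,215,370,300,8)})
E
```

```text
[ 0.56716101 -0.13849728  0.21118298] [3.14155183e+00 3.81666546e-05 4.92637531e-02] [-0.47235653  0.42639824 -0.00815683] [ 0.02832903  0.00228948 -0.00084665] 0.047150265776723724
```

View pics/scene_11.png

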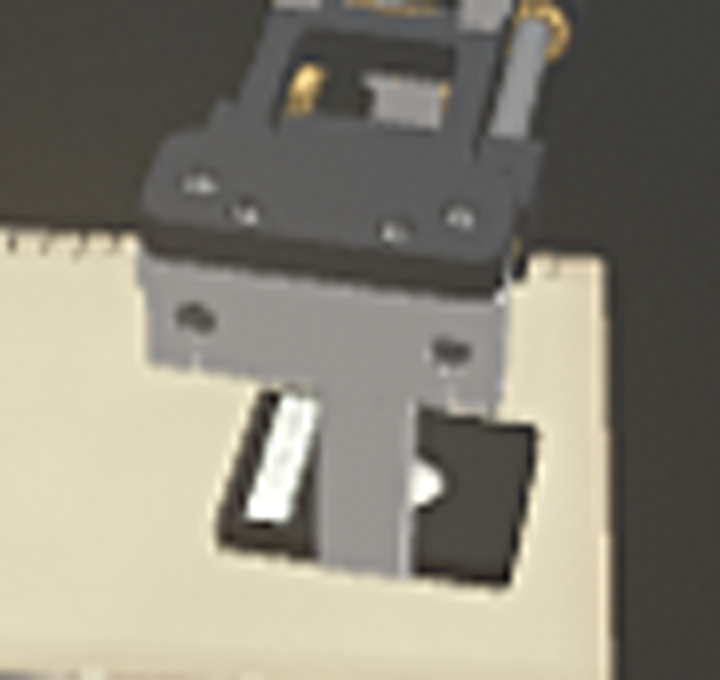

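>>> move_arm(increments=[[[0.4,0,0,-0.4,0,0,0],[0.4,0,0,-0.8,0,0,0],[0.4,0,0,-1,0,0,0],[0.4,0,0,-1,0,0,0]]])

```text
time: 12.85
tool_pos: [0.5685, -0.1389, 0.3182]
ee_rot: [3.137, -0.012, 0.049]
wrist_force: [1.2, -0.1, 0.9]
width: 0.0475
```

>>> move_arm(increments=[[[0.4,-0.1,-0.4,0,0,0,0],[0.4,-0.199,-0.8,0,0,0,0],[0.4,-0.199,-0.96,0,0,0,0],[0.4,-0.199,-0.96,0,0,0,0]]])

```text
time: 13.18
tool_pos: [0.5415, -0.0405, 0.3097]
ee_rot: [-3.14, 0.002, 0.054]
wrist_force: [0.2, -0.2, 0.6]
width: 0.0473
```

>>> move_arm(increments=[[[0.4,-0.1,-0.4,0,0,0,0],[0.4,-0.199,-0.8,0,0,0,0],[0.4,-0.199,-0.96,0,0,0,0],[0.4,-0.199,-0.96,0,0,0,0]]])

```text
time: 13.52
tool_pos: [0.5173, 0.0535, 0.31]
ee_rot: [-3.141, 0.002, 0.053]
wrist_force: [0.4, -0.3, 0.2]
width: 0.0477
```

>>> move_arm(increments=[[[0.4,-0.1,-0.4,0,0,0,0.03],[0.4,-0.199,-0.8,0.2,0,0,0.077],[0.4,-0.199,-0.96,0.4,0,0,0.077],[0.4,-0.199,-0.96,0.55,0,0,0.077],[0.4,-0.199,-0.96,0.55,0,0,0.077],[0.4,-0.199,-0.96,0.55,0,0,0.077],[0.4,-0.199,-0.96,0.55,0,0,0.077]]])

```text
time: 14.1
tool_pos: [0.4942, 0.1451, 0.2567]
ee_rot: [3.141, -0.001, -0.073]
wrist_force: [-0.6, 1.5, -0.4]
width: 0.0478
```

```bash
python3 - <<'E'
from snap import *
o=robot.get_obs();print(o["tool_pos"],o["ee_rot"],o["wrist_force"],o["wrist_torque"],o["width"])
snap("12",{"scene":(290,145,370,215,10)})
E
```

```text
[0.49422147 0.14505281 0.25668036] [ 3.14105120e+00 -1.03217664e-03 -7.33178875e-02] [-0.63061811  1.47420632 -0.4003185 ] [ 0.00565232 -0.03235115  0.03579498] 0.04783351460360929
```

View pics/scene_12.png

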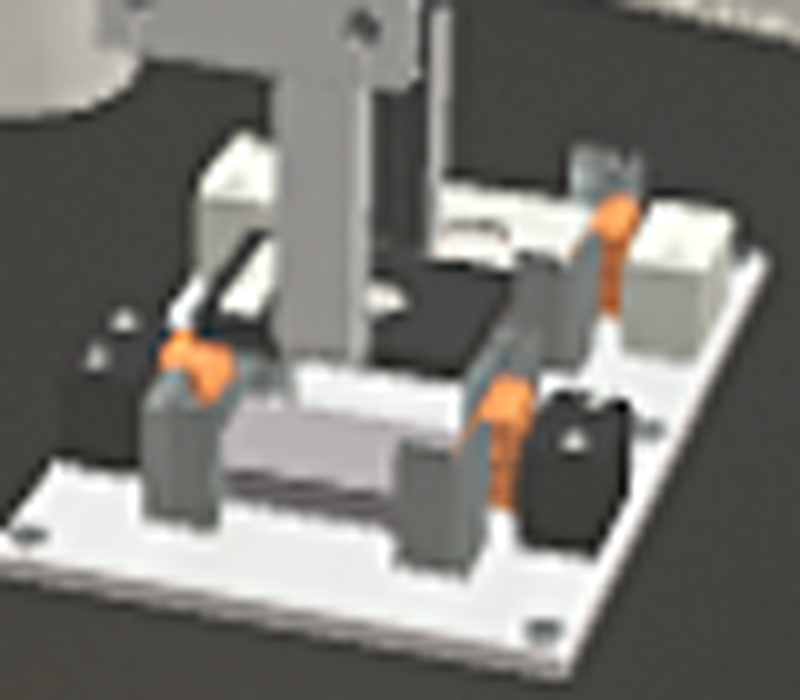

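```bash
python3 - <<'E'
from h import *
np.set_printoptions(precision=4,suppress=True)
p=np.load("pics/scene_12.npz")["p"][162:190,304:348,::-1]
cv2.imwrite("pics/z12.png",cv2.resize(cv2.convertScaleAbs(p,alpha=1.6,beta=20),None,fx=18,fy=18,interpolation=cv2.INTER_CUBIC))
f=(18,(304,162))
for X,Y,a in((.4922,.1439,-.0715),):
  R=np.array([[np.cos(a),-np.sin(a)],[np.sin(a),np.cos(a)]])
  loc=np.array([(.033,.024),(.033,-.024),(-.033,-.024),(-.033,.024)])
  W=np.c_[loc@R.T+[X,Y],np.full(4,.064)];print(((proj("scene",W)-f[1]+.5)*18-.5).round())
E
```

```text
[[669. 167.]
 [567. 336.]
 [ 72. 254.]
 [192.  91.]]
```

View pics/z12.png

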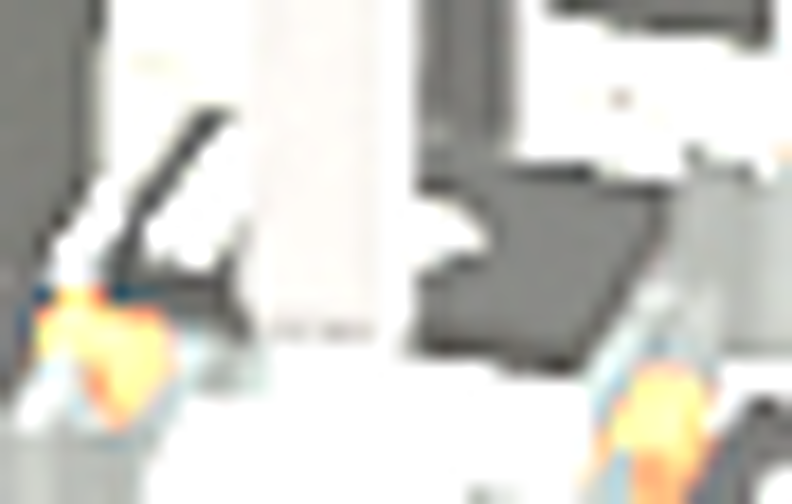

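>>> move_arm(increments=[[[0.4,-0.016,-0.019,0,0,0,0],[0.4,-0.016,-0.019,0.05,0,0,0],[0.4,-0.016,-0.019,0.1,0,0,0],[0.4,-0.016,-0.019,0.13,0,0,0],[0.4,-0.016,-0.019,0.15,0,0,0],[0.4,-0.016,-0.019,0.165,0,0,0],[0.4,-0.016,-0.019,0.165,0,0,0]]])

```text
time: 14.73
tool_pos: [0.4918, 0.1481, 0.2393]
ee_rot: [3.141, 0.001, -0.072]
wrist_force: [-0.6, -1.1, 0.2]
width: 0.0481
```

```bash
python3 - <<'E'
from snap import *
o=robot.get_obs();print(o["tool_pos"],o["ee_rot"],o["wrist_force"],o["wrist_torque"],o["width"])
snap("13",{"scene":(298,158,348,198,16)})
E
```

```text
[0.49176113 0.14810695 0.2392511 ] [ 3.14074803e+00  6.53969653e-04 -7.15611005e-02] [-0.59461156 -1.09663535  0.15229968] [-0.05506591  0.03721013 -0.02706136] 0.04810209661973646
```

View pics/scene_13.png

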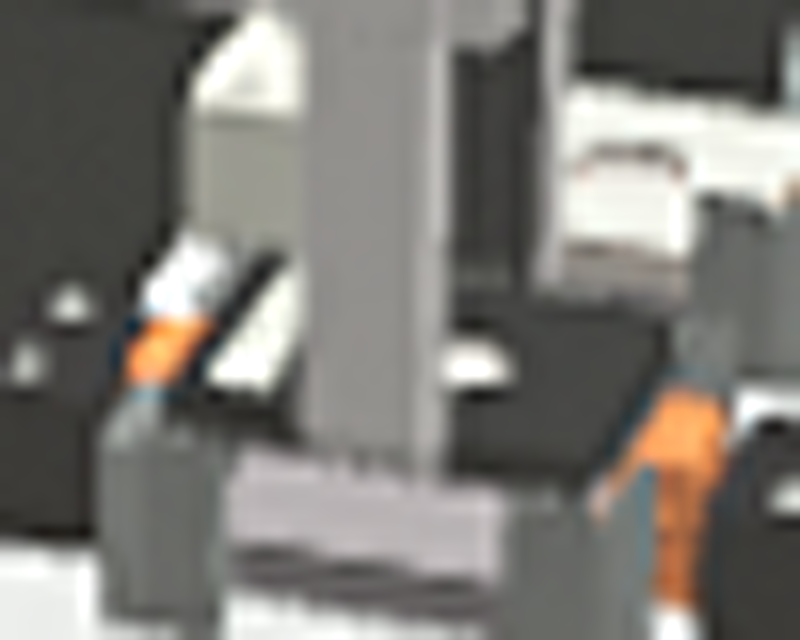

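>>> move_arm(increments=[[[0.4,0,0.01,0,0,0,0],[0.4,0,0.01,0.01,0,0,0],[0.4,0,0.01,0.02,0,0,0],[0.4,0,0.01,0.03,0,0,0],[0.4,0,0.01,0.04,0,0,0],[0.4,0,0.01,0.04,0,0,0]]])

```text
time: 15.28
tool_pos: [0.4921, 0.1473, 0.2362]
ee_rot: [-3.141, -0.001, -0.072]
wrist_force: [-0.3, -0.8, 1.8]
width: 0.048
```

```bash
python3 - <<'E'
from snap import *
o=robot.get_obs();print(o["tool_pos"],o["ee_rot"],o["wrist_force"],o["wrist_torque"],o["width"])
snap("14",{"scene":(298,158,348,198,16)})
E
```

```text
[0.49209784 0.14730034 0.23623281] [-3.14141065e+00 -1.31615428e-03 -7.15978473e-02] [-0.32457893 -0.81966615  1.82228634] [ 0.00375267 -0.02002741  0.03355031] 0.048019097855299106
```

View pics/scene_14.png

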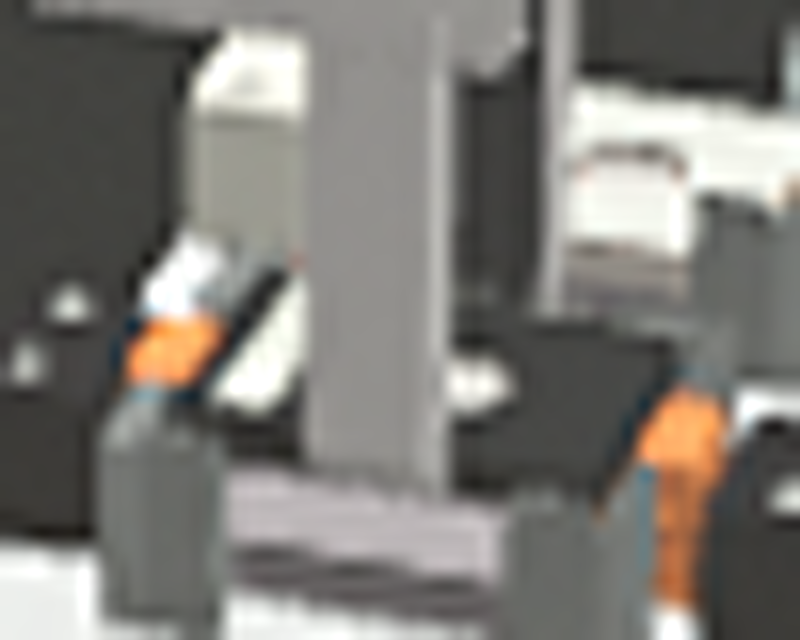

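Card is between the guides with low side forces and sitting on both slopes. Next I'll press it down.

>>> move_arm(increments=[[[0.4,0,0.005,0.01,0,0,0],[0.4,0,0.005,0.02,0,0,0],[0.4,0,0.005,0.03,0,0,0],[0.4,0,0.005,0.04,0,0,0],[0.4,0,0.005,0.04,0,0,0]]])

```text
time: 15.75
tool_pos: [0.4924, 0.1469, 0.2332]
ee_rot: [-3.141, -0.003, -0.072]
wrist_force: [-0.7, 0.2, 6.9]
width: 0.0478
```

>>> move_arm(increments=[[[0.4,0,0,0.01,0,0,0],[0.4,0,0,0.02,0,0,0],[0.4,0,0,0.03,0,0,0],[0.4,0,0,0.04,0,0,0],[0.4,0,0,0.04,0,0,0]]])

```text
time: 16.17
tool_pos: [0.4917, 0.1468, 0.2273]
ee_rot: [-3.142, 0.0, -0.072]
wrist_force: [0.2, 1.8, 2.6]
width: 0.0473
```

```bash
python3 - <<'E'
from snap import *
o=robot.get_obs();print(o["tool_pos"],o["ee_rot"],o["wrist_force"],o["wrist_torque"],o["width"])
snap("15",{"scene":(298,158,348,198,16)})
E
```

```text
[0.49171022 0.14676891 0.22733068] [-3.14158303e+00  2.87897484e-04 -7.16524009e-02] [0.20248826 1.75757899 2.57450809] [ 0.12125715 -0.03463008  0.02976656] 0.047272737019168086
```

View pics/scene_15.png

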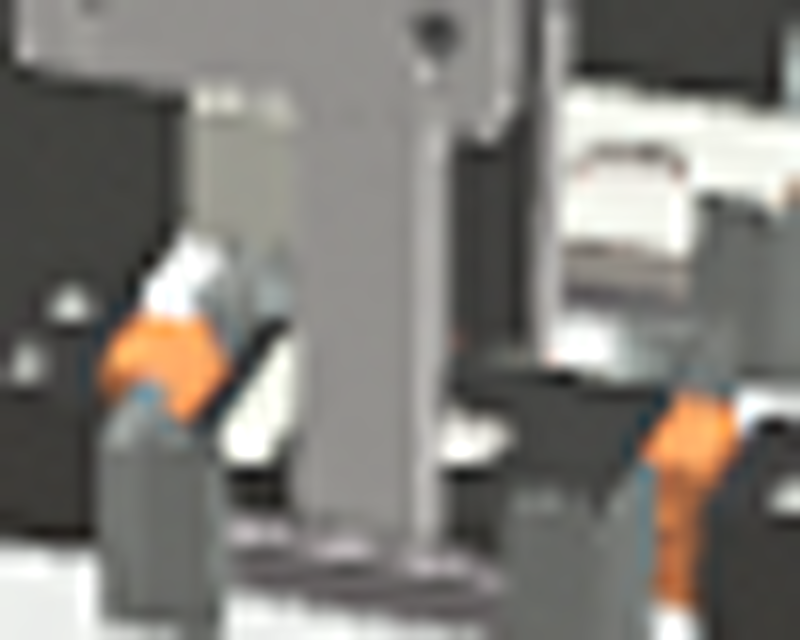

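>>> move_arm(increments=[[[0.4,0,0,0.01,0,0,0],[0.4,0,0,0.02,0,0,0],[0.4,0,0,0.03,0,0,0],[0.4,0,0,0.04,0,0,0],[0.4,0,0,0.04,0,0,0]]])

```text
time: 16.63
tool_pos: [0.4917, 0.1467, 0.2232]
ee_rot: [3.141, 0.0, -0.072]
wrist_force: [2.1, -0.5, 0.9]
width: 0.0474
```

>>> move_arm(increments=[[[0.4,0,0,0.01,0,0,0],[0.4,0,0,0.02,0,0,0],[0.4,0,0,0.03,0,0,0],[0.4,0,0,0.035,0,0,0],[0.4,0,0,0.035,0,0,0]]])

```text
time: 17.05
tool_pos: [0.4916, 0.1467, 0.2215]
ee_rot: [3.141, 0.001, -0.071]
wrist_force: [-3.4, -0.8, 8.9]
width: 0.0474
```

```bash
python3 - <<'E'
from snap import *
o=robot.get_obs();print(o["tool_pos"],o["ee_rot"],o["wrist_force"],o["wrist_torque"],o["width"])
snap("16",{"scene":(298,158,348,198,16)})
E
```

```text
[0.49156298 0.1467131  0.22147921] [ 3.14111933e+00  8.16034653e-04 -7.14984209e-02] [-3.35836578 -0.7872809   8.93482738] [-0.10930338  0.64581171 -0.01426813] 0.04741021865833931
```

View pics/scene_16.png

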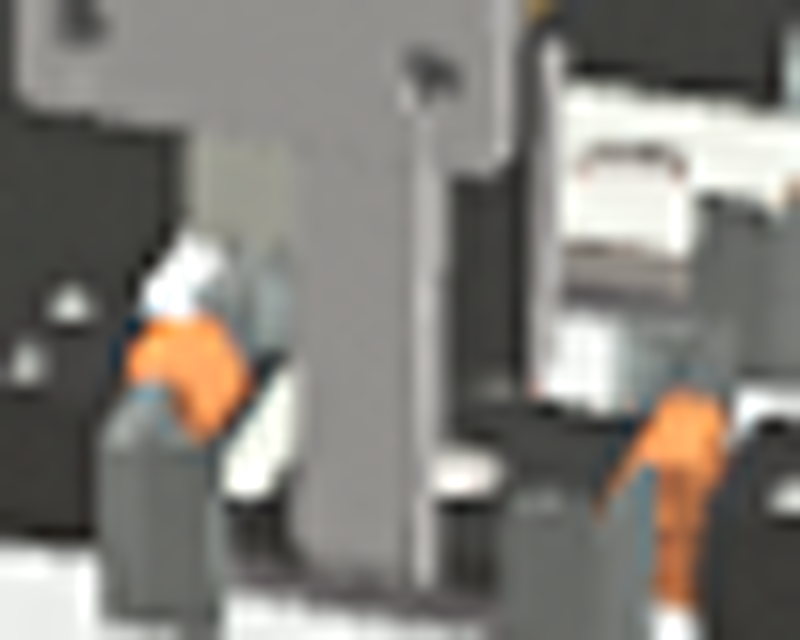

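Home at z 0.2215, the same as the first card, and both catches have snapped back. I'll release, lift and move clear to inspect.

>>> move_arm(increments=[[[0.4,0,0,-0.02,0,0,0],[0.8,0,0,-0.02,0,0,0],[0.8,0,0,-0.02,0,0,0],[0.8,0,0,-0.02,0,0,0],[0.8,0,0,-0.02,0,0,0],[0.8,0,0,-0.02,0,0,0]]])

```text
time: 17.6
tool_pos: [0.4916, 0.1468, 0.2217]
ee_rot: [3.141, 0.001, -0.072]
wrist_force: [0.2, 0.3, 0.8]
width: 0.0746
```

>>> move_arm(increments=[[[0.8,0,0,-0.1,0,0,0],[0.8,0,0,-0.4,0,0,0],[0.8,0,0,-0.9,0,0,0],[0.8,0,0,-0.9,0,0,0]]])

```text
time: 17.93
tool_pos: [0.4932, 0.1471, 0.3198]
ee_rot: [-3.139, -0.012, -0.071]
wrist_force: [0.9, -0.3, 1.6]
width: 0.075
```

>>> move_arm(increments=[[[0.8,0,0.4,-0.5,0,0,0],[0.8,0,0.8,-0.8,0,0,0],[0.8,0,1,-0.8,0,0,0],[0.8,0,1,-0.8,0,0,0]]])

```text
time: 18.27
tool_pos: [0.4848, 0.0433, 0.3979]
ee_rot: [3.139, -0.01, -0.076]
wrist_force: [0.3, -0.6, 0.2]
width: 0.0752
```

>>> move_arm(increments=[[[0.8,-0.4,0.4,0,0,0,0],[0.8,-0.8,0.8,0,0,0,0],[0.8,-0.8,1,0,0,0,0],[0.8,-0.8,1,0,0,0,0]]])

```text
time: 18.6
tool_pos: [0.395, -0.05, 0.3923]
ee_rot: [3.139, 0.0, -0.077]
wrist_force: [0.7, 0.2, -0.6]
width: 0.0755
```

>>> move_arm(increments=[[[0.8,0,0.4,0,0,0,0],[0.8,0,0.8,0,0,0,0],[0.8,0,1,0,0,0,0],[0.8,0,1,0,0,0,0],[0.8,0,1,0,0,0,0]]])

```text
time: 19.02
tool_pos: [0.3907, -0.147, 0.3919]
ee_rot: [-3.14, 0.0, -0.074]
wrist_force: [0.1, -0.5, 1.3]
width: 0.0751
```

```bash
python3 - <<'E'
from snap import *
o=robot.get_obs();print(o["tool_pos"],o["wrist_force"],o["width"])
snap("17",{"scene":(285,150,375,215,8),"top":(200,175,310,260,7)})
for n in("scene","top"): cv2.imwrite(f"pics/{n}_full17.png",np.load(f"pics/{n}_17.npz")["p"][:,:,::-1])
E
```

```text
[ 0.39071475 -0.14696438  0.39190398] [ 0.08414235 -0.51133812  1.30224637] 0.07506048743187042
```

View pics/scene_17.png

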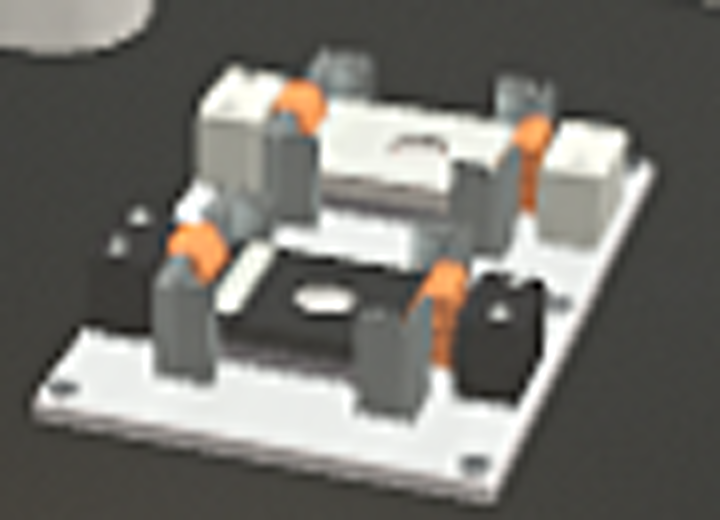

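View pics/top_17.png

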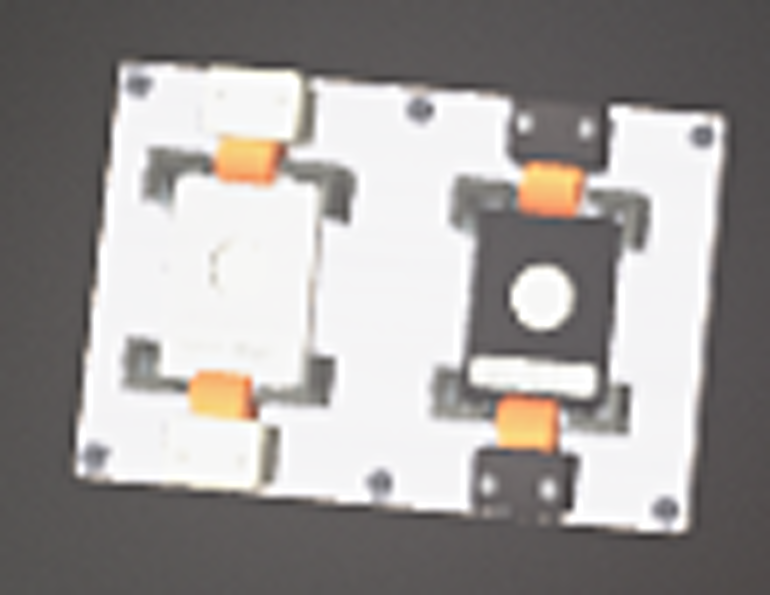

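View pics/top_full17.png

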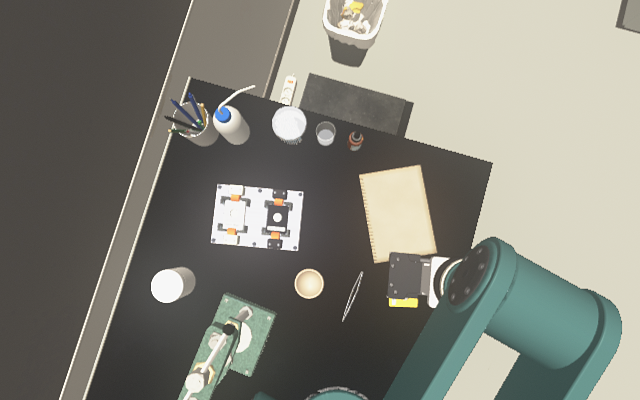

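```bash
python3 - <<'E'
from h import *
for n,box in(("scene",(285,150,375,215)),("top",(203,175,313,260))):
    for t in("0","17"):
        p=np.load(f"pics/{n}{'' if t=='0' else '_'}{t}.npz")["p"].astype(int)
        x0,y0,x1,y1=box; q=p[y0:y1,x0:x1]
        m=((q[...,0]>170)&(q[...,2]<110)&(q[...,0]-q[...,2]>90)).astype(np.uint8)
        k,l,s,c=cv2.connectedComponentsWithStats(m)
        print(n,t,[(s[i,4],c[i].round(2).tolist()) for i in range(1,k) if s[i,4]>5])
d=np.load("pics/top_17.npz")["d"];c=C["top"]
v,u=np.nonzero(d>0);P=(np.c_[u,v,np.ones(len(u))]@np.linalg.inv(c["mtx"]).T*d[v,u][:,None]-c["t"])@c["R"]
for nm,X,Y in(("white",.498,.2455),("black",.4915,.1458)):
    a=-.069;L=(P[:,:2]-[X,Y])@np.array([[np.cos(a),-np.sin(a)],[np.sin(a),np.cos(a)]])
    m=(abs(L[:,0])<.026)&(abs(L[:,1])<.018)&(np.hypot(L[:,0],L[:,1])>.014)
    A=np.c_[L[m],np.ones(m.sum())];print(nm,np.median(P[m,2]),np.linalg.lstsq(A,P[m,2],rcond=None)[0])
print(robot.get_obs()["qvel"])
E
```

```text
scene 0 [(np.int32(25), [37.56, 12.72]), (np.int32(19), [66.16, 16.74]), (np.int32(30), [24.47, 30.5]), (np.int32(26), [55.15, 35.85])]
scene 17 [(np.int32(23), [37.39, 12.57]), (np.int32(17), [66.41, 16.76]), (np.int32(30), [24.47, 30.5]), (np.int32(27), [55.19, 35.81])]
top 0 [(np.int32(12), [32.83, 23.92]), (np.int32(8), [77.12, 28.25]), (np.int32(7), [31.86, 56.14])]
top 17 [(np.int32(9), [34.11, 23.89]), (np.int32(15), [76.13, 28.93]), (np.int32(7), [31.86, 56.14]), (np.int32(9), [72.0, 57.11])]
white 0.02909123433327065 [-0.01360834  0.00025949  0.02909711]
black 0.028856155330261438 [-0.00512164 -0.01160867  0.02900228]
[ 0.01435889 -0.00631443  0.00305715 -0.00322757 -0.00011712 -0.00399366]
```

Tops measure 29.1 and 28.9 mm against 28.5 expected. Both cards are level within 0.015 rad, and in the scene view the catches are back within 0.25 px of where they started. Handing in.

```bash
python3 - <<'E'
from bench import robot
print(robot.close_job(), robot.get_obs()["time"])
E
```

```text
the job is handed in; nothing more can be done
the job is handed in; nothing more can be done
```

Both cards are loaded face up, the light grey one in the white bay and the black one in the black bay. The job was handed in at about 19 s; no verdict was reported.

I gripped each card across its width, lowered it into the guides and pressed it home, with up to 12.6 N read at the wrist.

**Last checks:**
- **Height:** the card tops measured 29.1 mm (light) and 28.9 mm (black), against 28.5 mm nominal.
- **Level:** the largest tilt was about 0.014 rad.
- **Catches:** in the scene camera all four orange noses were within 0.25 px (about 0.5 mm) of their starting pictures. The top camera picked out too few orange pixels to confirm this: its matches differed by up to about 1.3 px.
- **Sideways position and turn:** I did not measure these again after release. The cards sit inside the guides, which leave about 1 mm of play.
- **Beaker, bottle and gripper:** the beaker and dropper bottle stand where they were, and the gripper was clear of everything.

**Disagreements:** the two cameras differed from each other by about 2 mm on most points, and by up to 4.6 mm on the black card. I corrected for this using the contact forces while lowering each card.

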